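# Put the safety kit away on the workshop bench

### The job

Put the safety kit away. Two small paint tins are in the way on the riser: stand them on the paint board. Stack all the spectacle cases in one square pile in the middle of the riser, lengthways along it, and hang all the ear defenders by their headbands over the rail, between its posts and hanging straight down; two or three of each are out, the tins must not tip over, and the other things on the bench stay where they are.

Things in the scene. Friction and masses are not known exactly. Their poses are not given: they have to be found in the camera images.
- muff0_c (a point): Ear defender (may be absent) standing on its blue cups, 144 mm tall; own x across the cups (157 mm over all), y along cup width (66), z up; 0.22 kg. Point: centre of grey crown pad atop the rigid headband, 138 mm above cup bottoms. Pad 12 mm thick (z), 30 wide (y): pinch across y. Band inside: half circle, radius 58; cups 80 high, 68 apart inside. Same turned half round.
- muff1_c (a point): Ear defender (may be absent) standing on its blue cups, 144 mm tall; own x across the cups (157 mm over all), y along cup width (66), z up; 0.22 kg. Point: centre of grey crown pad atop the rigid headband, 138 mm above cup bottoms. Pad 12 mm thick (z), 30 wide (y): pinch across y. Band inside: half circle, radius 58; cups 80 high, 68 apart inside. Same turned half round.
- muff2_c (a point): Ear defender (may be absent) standing on its blue cups, 144 mm tall; own x across the cups (157 mm over all), y along cup width (66), z up; 0.22 kg. Point: centre of grey crown pad atop the rigid headband, 138 mm above cup bottoms. Pad 12 mm thick (z), 30 wide (y): pinch across y. Band inside: half circle, radius 58; cups 80 high, 68 apart inside. Same turned half round.
- case0_c (a point): One of two or three identical hard spectacle cases (absent if not out today), lying flat: grey flat closed box with rounded corners, 150 mm long (own x), 62 mm wide (own y), 32 mm high, flat top and bottom. Point: its centre, 16 mm above its underside. About 0.14 kg.
- case1_c (a point): One of two or three identical hard spectacle cases (absent if not out today), lying flat: grey flat closed box with rounded corners, 150 mm long (own x), 62 mm wide (own y), 32 mm high, flat top and bottom. Point: its centre, 16 mm above its underside. About 0.14 kg.
- case2_c (a point): One of two or three identical hard spectacle cases (absent if not out today), lying flat: grey flat closed box with rounded corners, 150 mm long (own x), 62 mm wide (own y), 32 mm high, flat top and bottom. Point: its centre, 16 mm above its underside. About 0.14 kg.
- tin0_c (a point): One of two small closed steel paint tins, 61 mm diameter, 64 mm over the rims, 80 mm tall, standing on the riser at the start. Point: its centre, 40 mm above its underside. About 0.32 kg.
- tin1_c (a point): One of two small closed steel paint tins, 61 mm diameter, 64 mm over the rims, 80 mm tall, standing on the riser at the start. Point: its centre, 40 mm above its underside. About 0.32 kg.
- rail_mid (a point): Steel tube rail fixed to the bench: a level bar of 25 mm diameter along its own y, on two posts 180 mm either side of the middle (flanges 60 mm across at their feet). Point: middle of the bar on its centre line, 152.5 mm above the bench (bar top at 165 mm). Own x is level, square to the bar.
- riser_top (a point): The riser: a low wooden block with a black rubber top, 190 mm along its own x, 105 mm along its own y, 20 mm high. Point: centre of its top face. Fixed.
- board_top (a point): Paint board, fixed: thin grey board with drips, 120 mm along its own x, 260 along y, 6 thick. Point: centre of its top face. A fixed larger tin (88 mm across, 100 tall) stands on it with its centre at own x +8, y +82 mm (the end away from the rail), so the free part is own y below +30 mm.
- brush: Bystander, to be left alone: paint brush, 200 mm long, under 25 mm high, lying just behind the rail bar. Origin at its underside.
- sandblock: Bystander, to be left alone: cork sanding block with red abrasive sole, 110 x 61 x 28 mm, at the near right. Origin at its underside.
- tape: Bystander, to be left alone: roll of paper masking tape lying flat, 96 mm across, 25 mm high, behind the riser. Origin at its underside.
- glue: Bystander, to be left alone: white glue bottle, 60 mm across, 170 mm tall, standing behind the right rail post. Origin at its underside.
- offcut: Bystander, to be left alone: batten offcut, 210 x 45 x 22 mm, behind the brush. Origin at its underside.
- scraper: Bystander, to be left alone: filling knife with wooden handle and 60 mm steel blade, behind the left rail post. Origin at its underside.
Mind the look-alikes: they are no part of the job. Leave any blue or red look-alike of the part that bears tin0_c alone.

How it is judged:
By the outcome, as a careful person would: the job done as asked, in the order asked, and still so for the second after the job is handed in, with the robot touching nothing.
Of muff0, muff1, muff2 only 2 to 3 are there at a start; the rules pass over those that are not, and their reading is None.
Of case0, case1, case2 only 2 to 3 are there at a start; the rules pass over those that are not, and their reading is None.
At some moment in a run one of case0, case1, case2, tin0, tin1 may be knocked a few centimetres aside while the robot is not near it.
It also fails if it takes over 210 s, if anything falls off the work surface, if the arm or the gripper's body presses on something with over 40 N, if the wrist force passes 120 N, or if a joint passes its speed limit or range.

### The arm

A 6-joint arm with a two-finger parallel gripper is mounted at the origin on the work surface. World frame = base frame: x ahead of the robot, y to its left, z up, the work surface at z = 0. Lengths are in m, angles in degrees, forces in N, time in s.
With the tool pointing down it reaches from about 0.25 to 0.725 m from the base axis. Payload 9.7 kg.
Tool frame: the origin (TCP) lies midway between the tips of the shut fingers; the grasp point (between the pads) lies 19 mm behind it (bot.grasp_offset is the distance from the TCP to the grasp point, in m); z points along the fingers, x is the direction in which the jaws open and shut, and the axes are right-handed (so a half turn about z gives the same grasp; the last joint's range is limited). The gripper opens to 85 mm and grips with 20 to 120 N. Pads are 22 mm wide; open, the fingers measure 114 mm over their backs; the gripper's body (76 mm by 85 mm) begins 54 mm behind the grasp point. The pads swing forward as they close: fully open they stand 13 mm farther back than shut.
Start: joints at [-72.88, 4.979, 10.078, 95.1, 0, 90], TCP at [0.162, -0.526, 0.231] pointing down, gripper open.
Joint ranges: [-179.16, 179.16], [-48.56, 103.87], [-65.8, 70.77], [-126.05, 130.52], [-82.76, 87.17], [-180, 180]. Speed limits (degrees/s): [127.2, 127.2, 147.25, 180, 180, 180].

### API

Orientations are given as [roll, pitch, yaw] about the fixed x, y, z axes, in that order (R = Rz(yaw) Ry(pitch) Rx(roll)).
In Python, from workcell import bot gives the robot as it stands.
- The arm moves only by the tool send_rows, never from a script. Its argument "targets" is a list of rows, each a list of 5 numbers: the closure, from 0 (fully open) to 1 (shut), then the shift along the world's x, y, z in mm, then the turn about the world's z in degrees. A call has 1 to 10 rows; each row is the pose to reach, as a shift and turn from the pose commanded when the call began; what a row does not reach only later rows make up. A row lasts 1/8 s, in which the tool goes at most 62.5 mm and 10.7 degrees, less where a joint would pass 70% of its speed; a pose out of reach is approached as far as the arm can. A call with a gripper value outside its range is refused whole. The fingers move at their own pace and stop on an object; "squeeze" is the grip in N (left out, the last holds). Time passes only in rows, so rows that repeat a pose let the fingers close. It gives the time, the measured TCP pose, the force and the opening at its end, in the units of the state.
- bot.get_obs(): the state, without advancing time (a new reading comes with each control period).
- bot.camera(name): name is "scene" or "side" or "wrist"; returns a dict with "pixels" (400x640x3 uint8, red, green, blue), "intrinsics" (3x3 intrinsics, pixels), "view" (4x4, takes a point from world to camera coordinates); the wrist camera has in their place "mount" (4x4, takes a point from camera to tool coordinates, whose origin is the TCP and whose axes are the tool frame's). Camera axes: x right, y down, z forward; pixel columns grow to the right and rows downward; lengths in m; the calibration is good to about 2 mm. A picture is of the moment at which its call begins: read the wrist's pose just before it. There is no depth.
- bot.job_done(): hands the job in, once; it reports no verdict.
The state is a dict: "time": time; "q": joint angles; "qd": joint speeds; "joint_efforts": joint torques, N m; "ee_pos": TCP position; "tcp_rot": TCP orientation; "wrist_force": force on the tool from outside, world axes, zero at the start; "torque": the same for the moment, N m; "opening": finger opening in m.
Only numpy, scipy, OpenCV 4.12 (cv2) and the standard library are available. Lean on these libraries where they do the work, as an engineer would, in place of code of your own. Each camera call takes 0.05 s, during which the arm holds its last target.

## Working session

There is one attempt and no reset: what is moved stays moved. The work goes in short steps, Python scripts to look and compute and a tool call to move; the robot and the scene stay as the last step left them, time stands still between calls to the robot, and variables do not carry over. Pictures are saved under pics/ and viewed, and the job is handed in when it is done.

Besides the shell and the picture viewer there is one more tool, called after ">>>" in YAML: its name, and indented under it one key for each argument. send_rows: Moves the arm, as the interface text tells. Its arguments: {"type":"object","properties":{"targets":{"type":"array","items":{"type":"array","items":{"type":"number"}}},"squeeze":{"type":"number"}},"required":["targets"]}

```bash
ls; mkdir -p pics; cat > h.py <<'E'
import numpy as np, cv2
from workcell import bot
def snap(n,f):
    c=bot.camera(n); cv2.imwrite('pics/'+f,c['pixels'][:,:,::-1]); return c
def cam(c):
    K=np.array(c['intrinsics']);V=np.array(c['view']);return K,V
def wristview(c,o):
    from scipy.spatial.transform import Rotation as R
    T=np.eye(4);T[:3,:3]=R.from_euler('xyz',o['tcp_rot'],degrees=True).as_matrix();T[:3,3]=o['ee_pos']
    return np.linalg.inv(T@np.array(c['mount']))
def cast(K,V,uv,z):
    Ci=np.linalg.inv(V);d=Ci[:3,:3]@np.linalg.inv(K)@np.array([uv[0],uv[1],1.]);o=Ci[:3,3]
    return o+d*(z-o[2])/d[2]
def proj(K,V,p):
    q=V@np.append(p,1);q=K@q[:3];return q[:2]/q[2]
E
python3 - <<'E'
from h import *
print(bot.get_obs())
for n in('scene','side','wrist'):
    c=snap(n,n+'0.png')
    print(n,np.round(c['intrinsics'],1).tolist())
    if 'view' in c: print(np.round(np.linalg.inv(c['view']),3).tolist())
    else: print(np.round(c['mount'],3).tolist())
E
```

```text
pics
{'time': 0.0, 'q': array([-7.28800152e+01,  5.00981921e+00,  1.00316254e+01,  9.50986378e+01,
        5.18448420e-04,  9.00004284e+01]), 'qd': array([-0.11414064,  0.01720159,  0.03453749,  0.052397  , -0.03396841,
       -0.03433269]), 'joint_efforts': array([ 2.96391670e-03, -5.20394862e+01,  4.64798820e+01,  1.68024190e-02,
        3.42144710e-05,  2.30627251e-06]), 'ee_pos': array([ 0.16183697, -0.52539838,  0.23057002]), 'tcp_rot': array([-1.79999482e+02,  7.68316874e-02, -7.28804436e+01]), 'wrist_force': array([ 0.74104471, -0.51111369,  0.03818423]), 'torque': array([-0.04683335, -0.0141186 ,  0.03210206]), 'opening': 0.08555741993076403}
scene [[475.6, 0.0, 312.0], [0.0, 475.6, 199.1], [0.0, 0.0, 1.0]]
[[0.708, 0.413, -0.573, 1.29], [0.706, -0.42, 0.57, -0.668], [-0.005, -0.808, -0.589, 0.834], [0.0, 0.0, 0.0, 1.0]]
side [[377.0, 0.0, 321.3], [0.0, 377.0, 195.1], [0.0, 0.0, 1.0]]
[[-0.797, -0.347, 0.495, 0.039], [-0.604, 0.441, -0.663, 0.793], [0.012, -0.827, -0.561, 0.776], [0.0, 0.0, 0.0, 1.0]]
wrist [[301.0, 0.0, 320.4], [0.0, 301.0, 196.3], [0.0, 0.0, 1.0]]
[[1.0, -0.001, -0.001, 0.0], [0.001, 0.962, 0.272, -0.068], [0.0, -0.272, 0.962, -0.142], [0.0, 0.0, 0.0, 1.0]]
```

View pics/scene0.png

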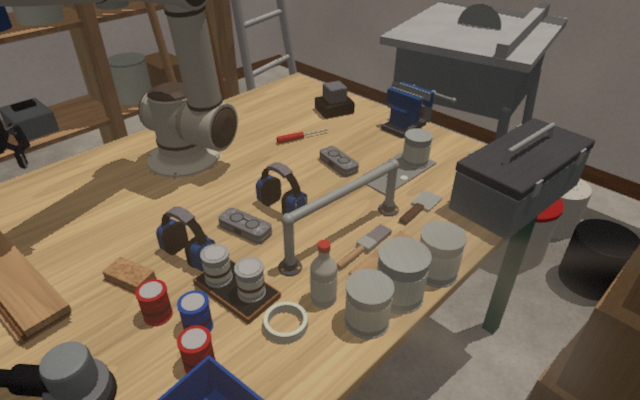

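View pics/side0.png

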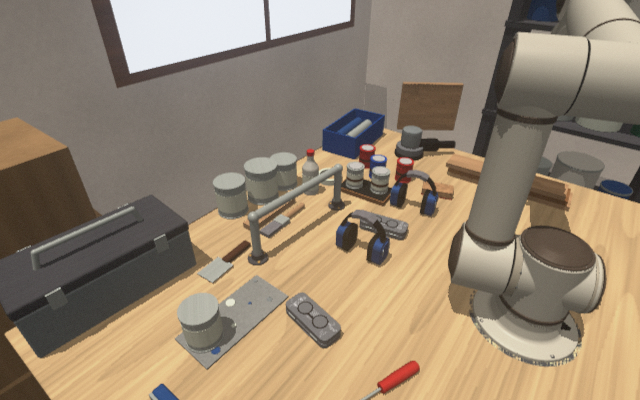

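View pics/wrist0.png

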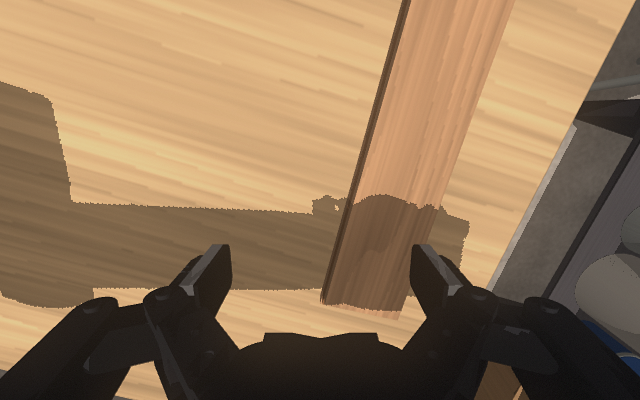

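The scene view shows 2 ear defenders (about 280,190 and 187,238), 2 cases (245,224 and 338,160), 2 white tins on the riser (215,265 and 250,280), and red and blue look-alikes off the riser. I'll enlarge it.

```bash
python3 - <<'E'
import cv2
a=cv2.imread('pics/scene0.png')[130:330,100:460];cv2.imwrite('pics/sc1.png',cv2.resize(a,None,fx=2.2,fy=2.2,interpolation=cv2.INTER_CUBIC))
a=cv2.imread('pics/side0.png')[130:370,170:470];cv2.imwrite('pics/si1.png',cv2.resize(a,None,fx=2.5,fy=2.5,interpolation=cv2.INTER_CUBIC))
E
```

```text
(no output)
```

View pics/sc1.png

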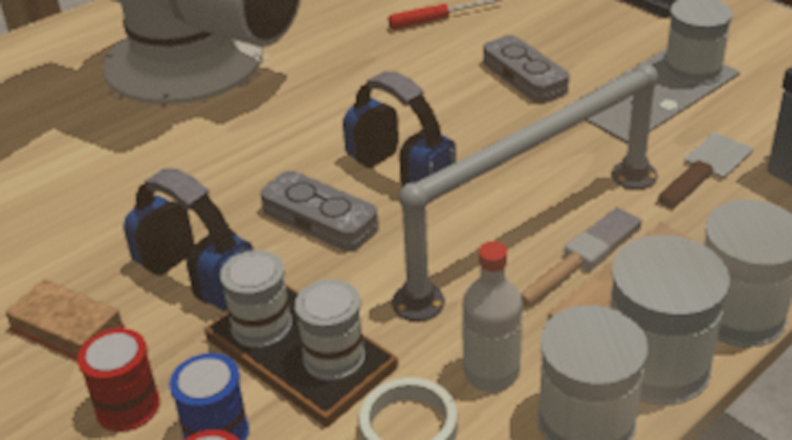

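View pics/si1.png

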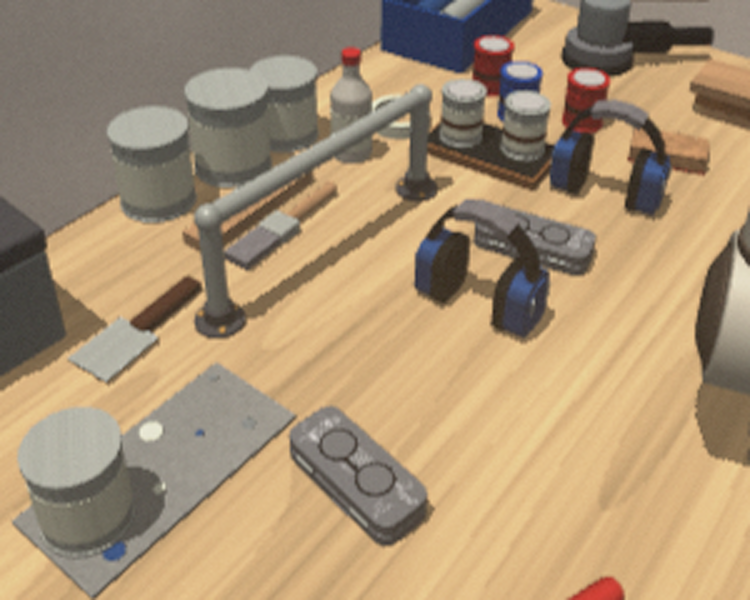

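```bash
cat > m1.py <<'E'
from h import *
S=bot.camera('scene');D=bot.camera('side')
KS,VS=cam(S);KD,VD=cam(D)
s=lambda u,v:(100+u/2.2,130+v/2.2)
d=lambda u,v:(170+u/2.5,130+v/2.5)
def tri(a,b):
    P1=KS@VS[:3];P2=KD@VD[:3]
    X=cv2.triangulatePoints(P1,P2,np.array(a,float).reshape(2,1),np.array(b,float).reshape(2,1)).ravel();return X[:3]/X[3]
def pr(n,a,b,z):
    print(n,'S',np.round(cast(KS,VS,a,z)*1e3)[:2],'D',np.round(cast(KD,VD,b,z)*1e3)[:2],'tri',np.round(tri(a,b)*1e3))
E
python3 - <<'E'
from m1 import *
pr('tinL',s(253,272),d(527,108),.1)
pr('tinR',s(328,302),d(464,95),.1)
pr('railR',s(412,193),d(421,95),.1525)
pr('railL',s(650,75),d(207,215),.1525)
pr('muffA',s(175,187),d(621,112),.138)
pr('muffB',s(397,87),d(488,213),.138)
pr('caseA',s(320,204),d(537,231),.032)
pr('caseB',s(526,65),d(358,460),.032)
print('case edges')
for q in [(262,180),(295,170),(378,212),(345,240)]: print(cast(KS,VS,s(*q),.032)*1e3//1)
for q in [(483,48),(508,37),(570,75),(545,92)]: print(cast(KS,VS,s(*q),.032)*1e3//1)
print('board')
for q in [(218,365),(296,413),(95,597),(13,521)]: print(cast(KD,VD,d(*q),.006)*1e3//1)
print('riser')
for q in [(208,328),(325,412),(396,360)]: print(cast(KS,VS,s(*q),.02)*1e3//1)
for q in [(550,183),(428,150)]: print(cast(KD,VD,d(*q),.02)*1e3//1)
E
```

```text
tinL S [ 568. -260.] D [ 553. -244.] tri [ 560. -256.   92.]
tinR S [ 657. -234.] D [ 642. -220.] tri [ 650. -230.   92.]
railR S [ 638. -100.] D [ 640. -106.] tri [ 639. -102.  154.]
railL S [675. 264.] D [673. 251.] tri [675. 256. 156.]
muffA S [ 434. -261.] D [ 422. -254.] tri [ 426. -258.  133.]
muffB S [456.  42.] D [444.  43.] tri [449.  44. 135.]
caseA S [459. -93.] D [442. -88.] tri [448. -90.  26.]
caseB S [419. 323.] D [403. 330.] tri [410. 329.  25.]
case edges
[ 369. -115.   32.]
[382. -73.  32.]
[520. -54.  32.]
[ 532. -115.   32.]
[339. 314.  32.]
[344. 364.  32.]
[483. 347.  32.]
[487. 287.  32.]
board
[616. 308.   6.]
[503. 306.   6.]
[506. 566.   6.]
[626. 563.   6.]
riser
[ 527. -303.   20.]
[ 706. -286.   20.]
[ 705. -191.   19.]
[ 487. -209.   20.]
[ 667. -172.   20.]
```

```bash
python3 - <<'E'
from m1 import *
for n,c,f,off,K,V,sl in(('scene',S,2.2,(100,130),KS,VS,(slice(130,330),slice(100,460))),('side',D,2.5,(170,130),KD,VD,(slice(130,370),slice(170,470)))):
    a=cv2.resize(c['pixels'][sl][:,:,::-1],None,fx=f,fy=f,interpolation=cv2.INTER_CUBIC)
    def pt(p,col):
        q=(proj(K,V,np.array(p)/1e3)-off)*f;cv2.circle(a,tuple(int(round(x)) for x in q),3,col,-1)
    for p in [(560,-252,100),(650,-227,100),(560,-252,20),(650,-227,20)]: pt(p,(0,0,255))
    for p in [(639,-103,152),(639,-103,0),(674,257,152),(674,257,0)]: pt(p,(0,255,0))
    for p in [(450,-90,32),(410,328,32),(428,-258,138),(450,43,138)]: pt(p,(255,0,255))
    for p in [(616,308,6),(503,306,6),(506,566,6),(626,563,6),(530,-300,20),(706,-286,20),(705,-191,20)]: pt(p,(255,255,0))
    cv2.imwrite('pics/ov_%s.png'%n,a)
E
```

```text
(no output)
```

View pics/ov_scene.png

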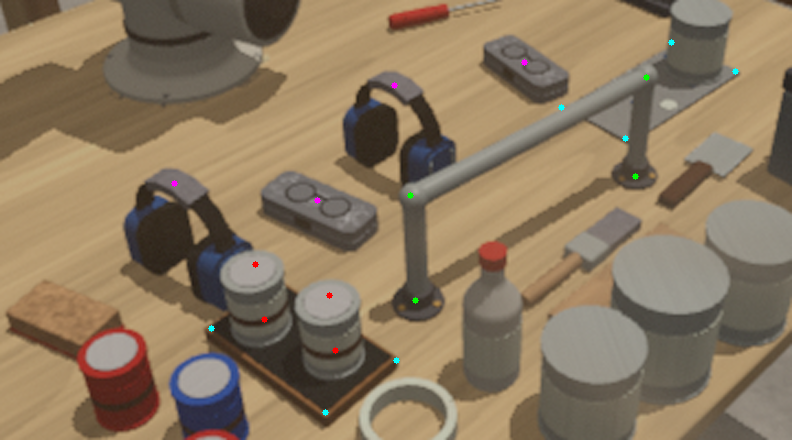

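View pics/ov_side.png

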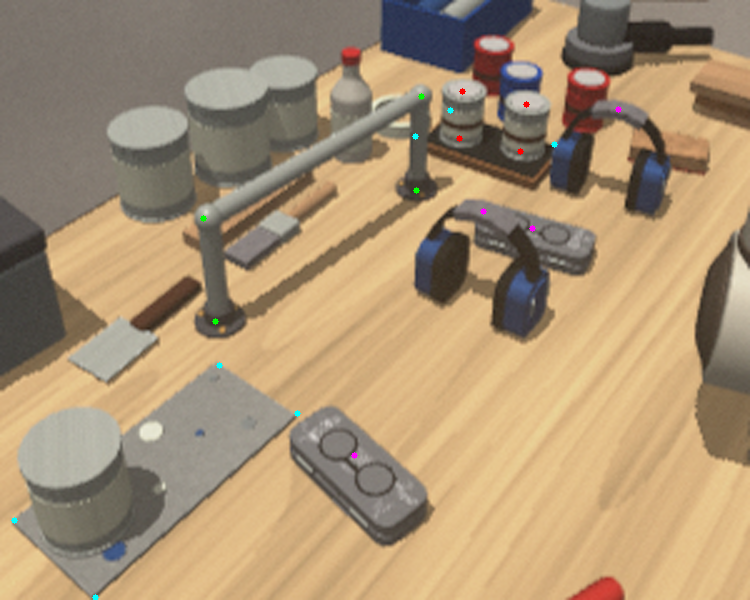

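>>> send_rows:
  targets:
    - [0,0,0,60,0]
    - [0,60,40,100,0]
    - [0,110,75,120,0]
    - [0,160,110,120,0]
    - [0,210,145,120,0]
    - [0,260,180,120,0]
    - [0,310,215,120,0]
    - [0,360,250,120,0]
    - [0,388,285,120,0]
    - [0,388,285,120,0]

```text
time: 1.6
ee_pos: [0.5523, -0.2376, 0.35]
tcp_rot: [179.9, 0.1, -72.6]
wrist_force: [-0.6, 0.1, -1.6]
opening: 0.0852
```

```bash
python3 - <<'E'
from h import *
o=bot.get_obs();print(o['time'],o['ee_pos'],o['tcp_rot'])
c=snap('wrist','w1.png')
K=np.array(c['intrinsics']);V=wristview(c,o);np.savez('w1.npz',K=K,V=V)
E
```

```text
1.6 [ 0.5522602  -0.23763018  0.35000541] [ 1.79947766e+02  8.55860623e-02 -7.26079115e+01]
```

View pics/w1.png

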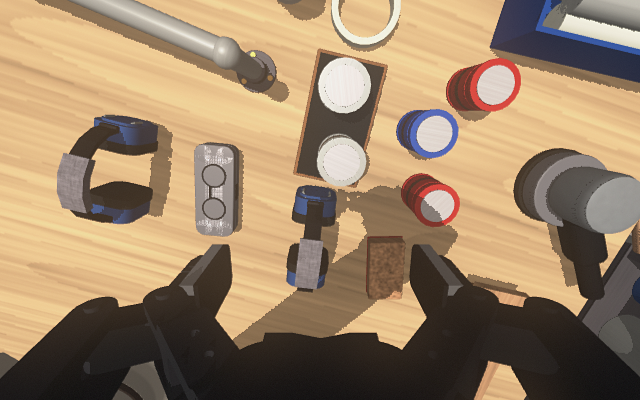

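The wrist view shows the tin lids at (344,84) and (341,160), the riser corners (320,50)-(387,66)-(294,172), case A at (217,189), muff A's pad at (311,263), muff B's pad at (73,180) and the rail end at (228,52).

```bash
cat > w.py <<'E'
from h import *
def ld(n):
    a=np.load(n+'.npz');return cv2.imread('pics/%s.png'%n),a['K'],a['V']
def big(n,x0,y0,x1,y1,f,out):
    a=cv2.imread('pics/%s.png'%n)[y0:y1,x0:x1];cv2.imwrite('pics/'+out,cv2.resize(a,None,fx=f,fy=f,interpolation=cv2.INTER_CUBIC))
E
python3 - <<'E'
from w import *
im,K,V=ld('w1')
big('w1',180,30,420,300,2.2,'w1b.png')
h=cv2.cvtColor(im,cv2.COLOR_BGR2HSV)
m=((h[...,1]<35)&(h[...,2]>170)).astype(np.uint8)
n,l,st,ce=cv2.connectedComponentsWithStats(m)
for i in range(1,n):
    if st[i,4]>300: print(st[i],ce[i],cast(K,V,ce[i],.1)*1e3)
for q in [(320,50),(387,66),(358,188),(294,172)]: print(cast(K,V,q,.02)*1e3)
E
```

```text
[  84    0  147   61 2372] [166.03204047  26.62436762] [653.89270084 -16.48982403 100.        ]
[332   0  69  44 727] [365.17469051  25.12379642] [ 724.57419203 -238.09626502  100.        ]
[595   0  45  14 336] [622.9702381    4.03869048] [ 832.69944352 -512.53745573  100.        ]
[ 559   14   81   35 1317] [600.73120729  31.12148823] [ 800.62488725 -503.33303242  100.        ]
[ 318   58   53   55 2284] [343.9908056   84.97197898] [ 654.97679457 -235.41195114  100.        ]
[ 477   66   38   39 1125] [495.37777778  84.64177778] [ 710.50985089 -412.20912435  100.        ]
[ 417  116   35   36 1004] [434.0747012 133.5249004] [ 633.89800909 -363.88304056  100.        ]
[ 317  137   49   49 1865] [341.04182306 161.25737265] [ 564.61325191 -261.66569511  100.        ]
[199 145  34  22 366] [216.81967213 155.58743169] [ 523.35043157 -104.56557227  100.        ]
[424 190  30  30 550] [440.56727273 202.51818182] [ 551.35854333 -408.84531708  100.        ]
[ 697.11728969 -191.22878128   20.        ]
[ 705.80315159 -290.40880192   20.        ]
[ 520.71248923 -310.59081011   20.        ]
[ 515.13285331 -204.51100533   20.        ]
```

View pics/w1b.png

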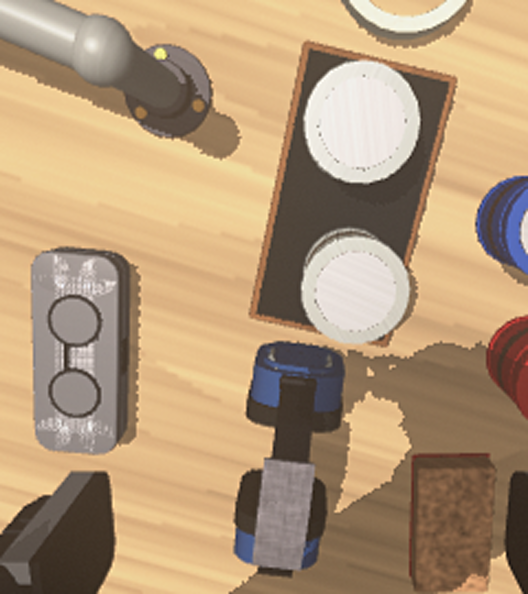

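>>> send_rows:
  targets:
    - [0,13,-24,-50,-1]
    - [0,13,-24,-110,-1]
    - [0,13,-24,-160,-1]
    - [0,13,-24,-200,-1]
    - [0,13,-24,-200,-1]

```text
time: 2.28
ee_pos: [0.5606, -0.2649, 0.1485]
tcp_rot: [179.8, 0.2, -74.0]
wrist_force: [0.2, 0.0, 0.1]
opening: 0.0853
```

```bash
cat >> w.py <<'E'
def take(n):
    o=bot.get_obs();c=snap('wrist',n+'.png')
    K=np.array(c['intrinsics']);V=wristview(c,o);np.savez(n+'.npz',K=K,V=V);print(o['time'],o['ee_pos'],o['tcp_rot'],o['wrist_force'],o['opening']);return o,cv2.imread('pics/%s.png'%n),K,V
E
python3 - <<'E'
from w import *
o,im,K,V=take('w2')
h=cv2.cvtColor(im,cv2.COLOR_BGR2HSV)
m=((h[...,1]<35)&(h[...,2]>170)).astype(np.uint8)
n,l,st,ce=cv2.connectedComponentsWithStats(m)
for i in range(1,n):
    if st[i,4]>300: print(st[i],ce[i],cast(K,V,ce[i],.1)*1e3)
print(proj(K,V,o['ee_pos']))
E
```

```text
2.275 [ 0.56056214 -0.2649124   0.14852302] [179.76183625   0.1960854  -73.96741165] [0.1982354  0.02482186 0.06951093] 0.085286767918204
[  262     0   111   114 10304] [316.92944488  54.68274457] [ 655.48850993 -235.48895099  100.        ]
[ 588    8   52   82 3482] [616.44026422  50.91901206] [ 704.79339163 -400.93763526  100.        ]
[ 463  115   70   69 3773] [497.63000265 148.81818182] [ 634.48833127 -359.46753911  100.        ]
[ 270  163   97   66 4803] [316.75015615 196.41599001] [ 573.13277737 -258.64883527  100.        ]
[ 73 175  65  35 975] [103.73128205 194.61435897] [ 535.5449599  -123.33583085  100.        ]
[492 252  38  38 800] [513.19875 266.93   ] [ 561.60777654 -405.6816291   100.        ]
[320.36654625 248.10761264]
```

View pics/w2.png

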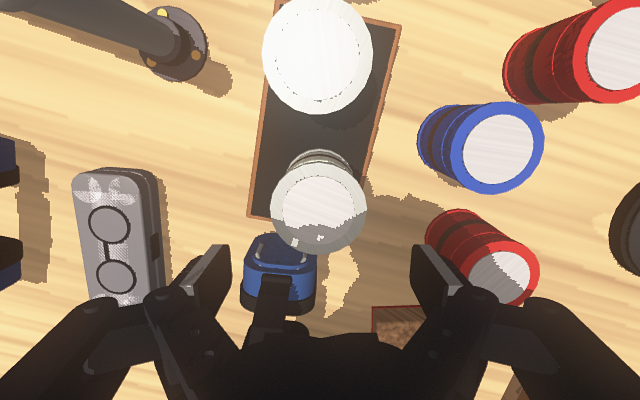

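```bash
python3 - <<'E'
from w import *
o=bot.get_obs();print(o['ee_pos'],o['tcp_rot'])
im,K,V=ld('w2')
print(cast(K,V,(318.5,207.5),.1)*1e3)
for q in [(270,207),(368,207),(318,163),(318,253)]:print(cast(K,V,q,.1)*1e3)
print('riser',[np.round(cast(K,V,q,.02)*1e3) for q in [(276,22),(402,25),(248,214)]])
E
```

```text
[ 0.5617569  -0.2652413   0.15140097] [ 1.79933515e+02  4.82905957e-02 -7.39516321e+01]
[ 566.06653415 -261.85564821  100.        ]
[ 557.4833042  -230.72822296  100.        ]
[ 575.49532651 -293.39199408  100.        ]
[ 594.70869563 -253.38192167  100.        ]
[ 533.92502029 -270.63045436  100.        ]
riser [array([ 682., -193.,   20.]), array([ 707., -291.,   20.]), array([ 516., -206.,   20.])]
```

>>> send_rows:
  targets:
    - [0,3,2,-30,0]
    - [0,3,2,-65,0]
    - [0,3,2,-95,0]
    - [0,3,2,-95,0]
    - [0,3,2,-95,0]

```text
time: 2.95
ee_pos: [0.567, -0.2634, 0.0593]
tcp_rot: [-179.9, -0.1, -73.9]
wrist_force: [0.0, 0.2, -0.1]
opening: 0.0855
```

```bash
python3 - <<'E'
from w import *
o,im,K,V=take('w3')
E
```

```text
2.95 [ 0.56703575 -0.26344885  0.05931394] [-1.79850148e+02 -1.33631606e-01 -7.38989802e+01] [ 0.00658021  0.16813399 -0.13200916] 0.08553698564614866
```

View pics/w3.png

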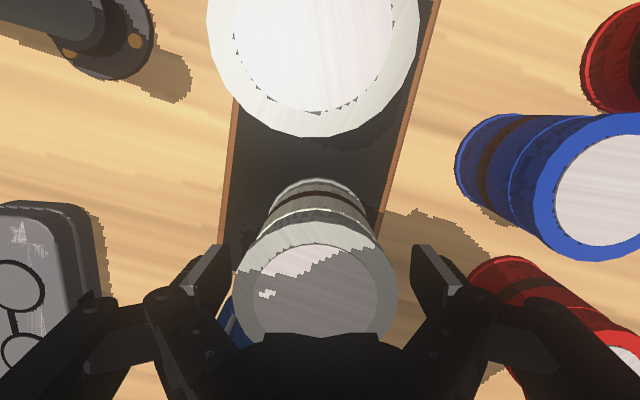

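>>> send_rows:
  targets:
    - [1,0,0,0,0]
    - [1,0,0,0,0]
    - [1,0,0,0,0]
    - [1,0,0,0,0]
    - [1,0,0,0,0]
    - [1,0,0,0,0]
    - [1,0,0,30,0]
    - [1,0,0,80,0]
    - [1,0,0,130,0]
    - [1,0,0,180,0]
  squeeze: 45

```text
time: 4.25
ee_pos: [0.5655, -0.2624, 0.2378]
tcp_rot: [180.0, 0.0, -73.9]
wrist_force: [0.8, -0.8, -4.1]
opening: 0.06
```

>>> send_rows:
  targets:
    - [1,0,50,40,7]
    - [1,-3,105,50,15]
    - [1,-5,160,50,23]
    - [1,-7,215,50,31]
    - [1,-10,270,50,39]
    - [1,-12,325,50,47]
    - [1,-14,380,50,55]
    - [1,-16,435,50,63]
    - [1,-18,490,50,70]
    - [1,-20,545,50,74]

```text
time: 5.5
ee_pos: [0.5454, 0.2841, 0.2862]
tcp_rot: [180.0, 0.0, 0.3]
wrist_force: [0.9, -0.4, -4.2]
opening: 0.0602
```

>>> send_rows:
  targets:
    - [1,0,40,0,0]
    - [1,0,40,0,0]
    - [1,0,40,0,0]

```text
time: 5.88
ee_pos: [0.5458, 0.3222, 0.286]
tcp_rot: [180.0, 0.0, 0.1]
wrist_force: [-0.0, -0.2, -4.0]
opening: 0.0602
```

```bash
python3 - <<'E'
from w import *
o,im,K,V=take('w4')
E
```

```text
5.875 [0.54579958 0.32215801 0.2860176 ] [1.79960694e+02 3.37795123e-02 1.38321357e-01] [-0.00845286 -0.21384282 -3.96541983] 0.060211920153202675
```

View pics/w4.png

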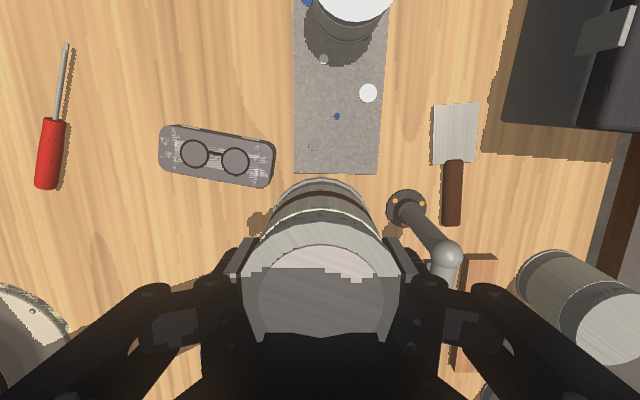

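```bash
python3 - <<'E'
from w import *
im,K,V=ld('w4')
for q in [(294,173),(377,175),(294,20),(389,20),(387,50)]:print(q,cast(K,V,q,.006)*1e3)
print('case',[np.round(cast(K,V,q,.032)*1e3) for q in [(160,127),(276,146),(270,187),(159,170),(217,153)]])
print('railpost',cast(K,V,(447,252),.1525)*1e3, 'base',cast(K,V,(406,207),.004)*1e3)
E
```

```text
(294, 173) [506.86388325 305.85164637   6.        ]
(377, 175) [625.41151043 303.13010667   6.        ]
(294, 20) [511.2586616  500.46469471   6.        ]
(389, 20) [630.04971548 500.57870109   6.        ]
(387, 50) [629.6579486  466.31102072   6.        ]
case [array([338., 371.,  32.]), array([486., 347.,  32.]), array([476., 292.,  32.]), array([329., 315.,  32.]), array([409., 338.,  32.])]
railpost [671.8955274  254.88260818 152.5       ] base [671.20631208 254.56519709   4.        ]
```

>>> send_rows:
  targets:
    - [1,0,50,0,0]
    - [1,0,100,0,0]
    - [1,0,100,-60,0]
    - [1,0,100,-120,0]
    - [1,0,100,-170,0]
    - [1,0,100,-205,0]
    - [1,0,100,-225,0]
    - [1,0,100,-234,0]
    - [1,0,100,-234,0]

```text
time: 7.05
ee_pos: [0.5463, 0.4223, 0.0531]
tcp_rot: [-180.0, -0.0, 0.1]
wrist_force: [1.0, -0.4, -3.1]
opening: 0.06
```

```bash
python3 - <<'E'
from w import *
o,im,K,V=take('w5')
E
```

```text
7.05 [0.54631325 0.42230132 0.0530519 ] [-1.79971874e+02 -3.64270397e-02  9.59132370e-02] [ 1.00827493 -0.43629182 -3.08666594] 0.060011136511419844
```

View pics/w5.png

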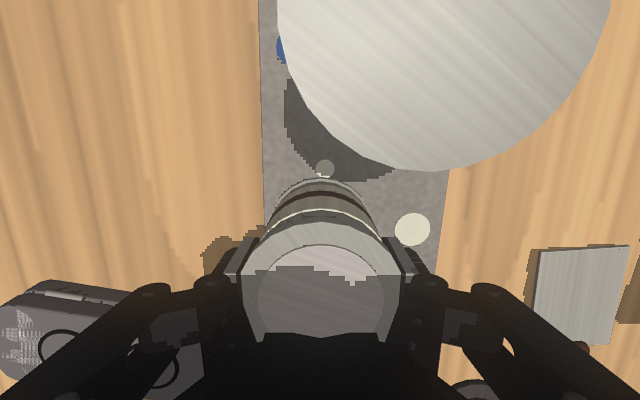

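>>> send_rows:
  targets:
    - [1,0,0,-3,0]
    - [1,0,0,-6,0]
    - [1,0,0,-6,0]
    - [1,0,0,-7,0]
    - [1,0,0,-7,0]

```text
time: 7.72
ee_pos: [0.5459, 0.4224, 0.0452]
tcp_rot: [180.0, 0.0, 0.1]
wrist_force: [1.1, 0.8, -2.9]
opening: 0.0602
```

>>> send_rows:
  targets:
    - [1,0,0,-1,0]
    - [1,0,0,-1,0]
    - [1,0,0,-2,0]
    - [1,0,0,-2,0]

```text
time: 8.22
ee_pos: [0.5459, 0.4223, 0.044]
tcp_rot: [-180.0, -0.0, 0.1]
wrist_force: [-2.4, -2.5, 3.4]
opening: 0.06
```

>>> send_rows:
  targets:
    - [0.6,0,0,0,0]
    - [0.3,0,0,0,0]
    - [0,0,0,0,0]
    - [0,0,0,0,0]
    - [0,0,0,0,0]
    - [0,0,0,40,0]
    - [0,0,0,100,0]
    - [0,0,0,160,0]
    - [0,0,0,220,0]
    - [0,0,0,220,0]

```text
time: 9.48
ee_pos: [0.5471, 0.4233, 0.2698]
tcp_rot: [-179.6, -0.5, 0.1]
wrist_force: [-0.1, 0.1, -0.5]
opening: 0.0853
```

```bash
python3 - <<'E'
from w import *
o,im,K,V=take('w6')
E
```

```text
9.475 [0.54708597 0.42328984 0.26980297] [-1.79646713e+02 -4.59141027e-01  1.17564337e-01] [-0.08966701  0.12949637 -0.53293746] 0.08530785732404098
```

View pics/w6.png

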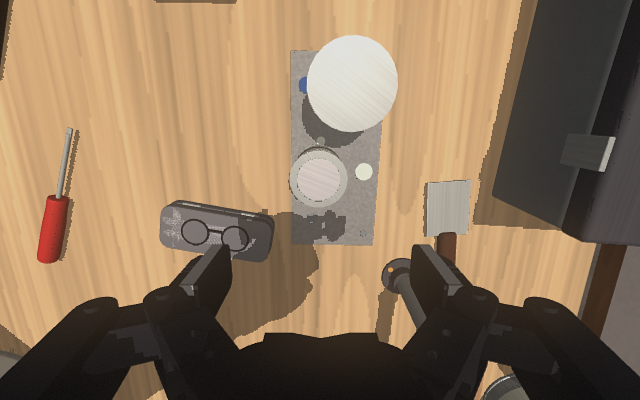

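>>> send_rows:
  targets:
    - [0,0,-40,0,-5]
    - [0,0,-90,0,-13]
    - [0,0,-145,0,-21]
    - [0,0,-200,0,-29]
    - [0,10,-255,0,-37]
    - [0,25,-310,0,-45]
    - [0,40,-365,0,-53]
    - [0,55,-420,0,-61]
    - [0,70,-475,0,-69]
    - [0,90,-530,0,-74]

```text
time: 10.78
ee_pos: [0.6357, -0.1094, 0.2617]
tcp_rot: [179.9, 0.1, -74.1]
wrist_force: [0.7, 0.9, 0.3]
opening: 0.0856
```

>>> send_rows:
  targets:
    - [0,10,-60,-20,0]
    - [0,18,-116,-50,0]
    - [0,18,-128,-110,0]
    - [0,18,-128,-110,0]
    - [0,18,-128,-110,0]

```text
time: 11.4
ee_pos: [0.6542, -0.2349, 0.1551]
tcp_rot: [-179.9, -0.0, -73.8]
wrist_force: [0.5, -0.0, 0.4]
opening: 0.0849
```

```bash
python3 - <<'E'
from w import *
im,K,V=ld('w6');print('tin1 placed',cast(K,V,(318,179),.086)*1e3)
o,im,K,V=take('w7')
E
```

```text
tin1 placed [544.84425034 420.87679748  86.        ]
11.4 [ 0.65419362 -0.23486099  0.15510465] [-1.79944382e+02 -2.71380291e-02 -7.38460890e+01] [ 0.47210691 -0.02438231  0.41880894] 0.08493945782092702
```

View pics/w7.png

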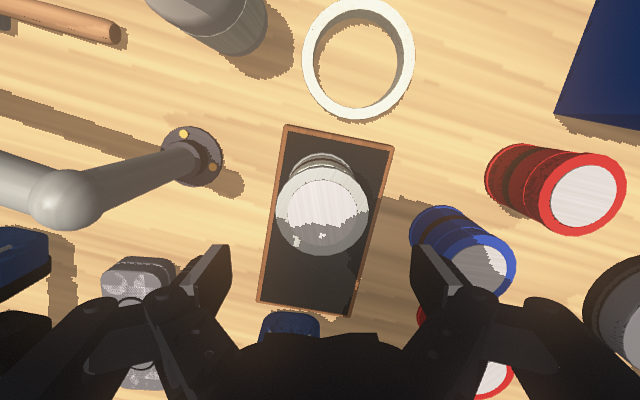

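```bash
python3 - <<'E'
from w import *
im,K,V=ld('w7')
for q in [(276,210),(369,210),(322,165),(322,255),(322,210)]:print(cast(K,V,q,.1)*1e3)
R=[cast(K,V,q,.02)*1e3 for q in [(285.5,125),(394,147.5),(354,316),(256.5,300)]];print(np.round(R),np.mean(R,0))
print(cast(K,V,(66,200),.1525)*1e3,cast(K,V,(192,156),.004)*1e3)
E
```

```text
[ 648.04978459 -204.76370501  100.        ]
[ 665.83783157 -266.45104604  100.        ]
[ 686.96185118 -226.54117899  100.        ]
[ 624.04783822 -244.78680888  100.        ]
[ 656.84782572 -235.27451735  100.        ]
[[ 700. -189.   20.]
 [ 708. -290.   20.]
 [ 525. -310.   20.]
 [ 516. -204.   20.]] [ 612.10893008 -248.2329464    20.        ]
[ 642.95902883 -105.23633638  152.5       ] [ 644.54393091 -107.28024251    4.        ]
```

>>> send_rows:
  targets:
    - [0,2,0,-35,0]
    - [0,2,0,-70,0]
    - [0,2,0,-97,0]
    - [0,2,0,-97,0]
    - [0.5,2,0,-97,0]
    - [1,2,0,-97,0]
    - [1,2,0,-97,0]
    - [1,2,0,-97,0]
    - [1,2,0,-97,0]
    - [1,2,0,-97,0]

```text
time: 12.7
ee_pos: [0.6574, -0.2356, 0.0597]
tcp_rot: [-179.8, -0.1, -73.9]
wrist_force: [0.9, 1.3, 5.6]
opening: 0.0602
```

>>> send_rows:
  targets:
    - [1,0,0,30,0]
    - [1,0,0,80,0]
    - [1,0,0,135,0]
    - [1,-10,0,190,0]
    - [1,-20,20,230,0]
    - [1,-30,60,240,0]
    - [1,-40,110,240,5]
    - [1,-50,165,240,12]
    - [1,-60,220,240,20]
    - [1,-70,275,240,28]

```text
time: 13.95
ee_pos: [0.5853, 0.0411, 0.2979]
tcp_rot: [-179.9, -0.1, -45.6]
wrist_force: [0.8, 1.7, -2.8]
opening: 0.0598
```

>>> send_rows:
  targets:
    - [1,-5,55,0,8]
    - [1,-10,110,0,16]
    - [1,-15,165,0,24]
    - [1,-20,220,0,32]
    - [1,-25,260,0,40]
    - [1,-35,285,0,46]
    - [1,-40,298,0,46]
    - [1,-42,298,0,46]
    - [1,-42,298,0,46]

```text
time: 15.08
ee_pos: [0.5441, 0.3364, 0.2969]
tcp_rot: [-180.0, -0.0, -0.0]
wrist_force: [-0.3, 0.4, -3.4]
opening: 0.06
```

```bash
python3 - <<'E'
from w import *
o,im,K,V=take('w8')
E
```

```text
15.075 [0.54414063 0.33640281 0.29685294] [-1.79997182e+02 -3.79391924e-02 -2.74211620e-03] [-0.30056626  0.36478187 -3.41282595] 0.05998439535146841
```

View pics/w8.png

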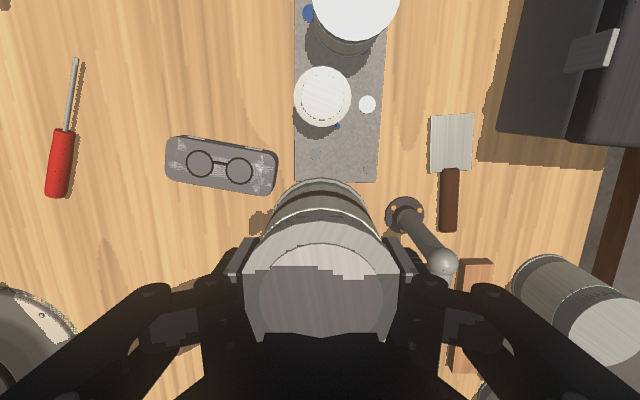

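>>> send_rows:
  targets:
    - [1,8,3,-50,0]
    - [1,8,3,-110,0]
    - [1,8,3,-165,0]
    - [1,8,3,-210,0]
    - [1,8,3,-235,0]
    - [1,8,3,-243,0]
    - [1,8,3,-247,0]
    - [1,8,3,-250,0]
    - [1,8,3,-251,0]
    - [1,8,3,-251,0]

```text
time: 16.38
ee_pos: [0.5521, 0.3405, 0.0459]
tcp_rot: [-180.0, -0.0, 0.1]
wrist_force: [-0.6, -0.6, -2.2]
opening: 0.06
```

>>> send_rows:
  targets:
    - [1,0,0,-1,0]
    - [1,0,0,-1,0]
    - [1,0,0,-2,0]
    - [1,0,0,-2,0]

```text
time: 16.88
ee_pos: [0.5522, 0.3404, 0.0457]
tcp_rot: [-179.9, -0.1, 0.1]
wrist_force: [-3.3, -4.2, 11.7]
opening: 0.0598
```

Seated. I'll release, rise and look.

>>> send_rows:
  targets:
    - [0.6,0,0,0,0]
    - [0.3,0,0,0,0]
    - [0,0,0,0,0]
    - [0,0,0,0,0]
    - [0,0,0,0,0]
    - [0,0,0,40,0]
    - [0,0,0,100,0]
    - [0,0,0,150,0]
    - [0,0,0,190,0]
    - [0,-20,0,190,0]

```text
time: 18.12
ee_pos: [0.5334, 0.3409, 0.2368]
tcp_rot: [-179.8, -0.3, 0.1]
wrist_force: [-0.6, -0.3, -1.6]
opening: 0.0858
```

```bash
python3 - <<'E'
from w import *
o,im,K,V=take('w9');snap('side','side9.png')
E
```

```text
18.125 [0.53343968 0.34094743 0.23681362] [-1.79827135e+02 -2.83814777e-01  7.18091874e-02] [-0.64100524 -0.32880298 -1.64304947] 0.08579346836450517
```

View pics/w9.png

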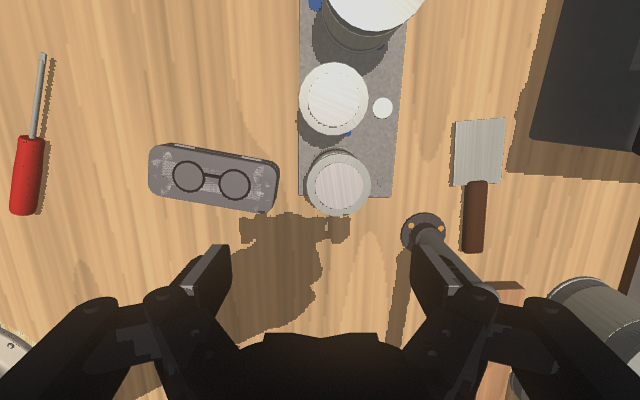

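View pics/side9.png

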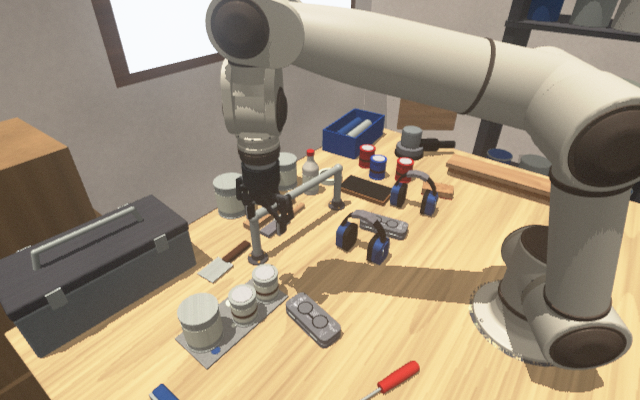

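```bash
cat >> w.py <<'E'
def case(n,box,z,smax=60,vis=None):
    im,K,V=ld(n);x0,y0,x1,y1=box
    hs=cv2.cvtColor(im,cv2.COLOR_BGR2HSV);m=np.zeros(im.shape[:2],np.uint8)
    s=(slice(y0,y1),slice(x0,x1));m[s]=((hs[s][...,1]<smax)&(hs[s][...,2]>70)&(hs[s][...,2]<215))*255
    m=cv2.morphologyEx(m,cv2.MORPH_CLOSE,np.ones((9,9)));m=cv2.morphologyEx(m,cv2.MORPH_OPEN,np.ones((5,5)))
    c=max(cv2.findContours(m,cv2.RETR_EXTERNAL,cv2.CHAIN_APPROX_NONE)[0],key=cv2.contourArea)
    P=np.array([cast(K,V,p[0],z)[:2] for p in c])*1e3
    r=cv2.minAreaRect(P.astype(np.float32))
    b=cv2.boxPoints(r);e=b[1]-b[0],b[2]-b[1];L=max(e,key=np.linalg.norm)
    a=np.degrees(np.arctan2(L[1],L[0]));a=(a+90)%180-90
    print(n,'centre',np.round(r[0],1),'size',np.round(r[1],1),'yaw',round(a,1))
    v=im.copy();cv2.drawContours(v,[c],-1,(0,255,0),1)
    cv2.imwrite('pics/%s_m.png'%n,cv2.resize(v[y0:y1,x0:x1],None,fx=3,fy=3))
E
python3 - <<'E'
from w import *
case('w9',(135,130,290,220),.032)
case('w1',(180,130,250,245),.032)
E
```

```text
w9 centre [406.9 334.8] size [ 65.9 150.5] yaw -10.6
w1 centre [451.3 -94.1] size [151.4  65.8] yaw 12.9
```

View pics/w9_m.png

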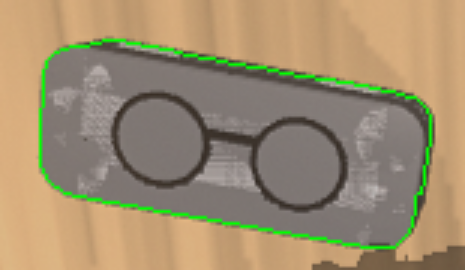

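>>> send_rows:
  targets:
    - [0,-20,0,0,-10]
    - [0,-40,0,0,-20]
    - [0,-60,0,0,-30]
    - [0,-80,-4,0,-40]
    - [0,-100,-8,0,-50]
    - [0,-127,-8,0,-60]
    - [0,-127,-8,0,-70]
    - [0,-127,-8,0,-80]
    - [0,-127,-8,0,-90]
    - [0,-127,-8,-60,-100]

```text
time: 19.48
ee_pos: [0.4575, 0.1937, 0.2063]
tcp_rot: [179.0, 8.3, -71.9]
wrist_force: [0.4, -0.2, 0.2]
opening: 0.0857
```

>>> send_rows:
  targets:
    - [0,0,0,-50,0]
    - [0,0,0,-50,0]

```text
time: 19.73
ee_pos: [0.4545, 0.1931, 0.152]
tcp_rot: [178.4, 8.2, -71.9]
wrist_force: [-0.9, 0.0, 1.3]
opening: 0.0853
```

```bash
python3 - <<'E'
from w import *
o,im,K,V=take('w10')
E
```

```text
19.725 [0.45449587 0.1931341  0.15200177] [178.40685845   8.22014761 -71.86737728] [-8.52032909e-01  6.67078407e-04  1.28312748e+00] 0.08525921030071462
```

View pics/w10.png

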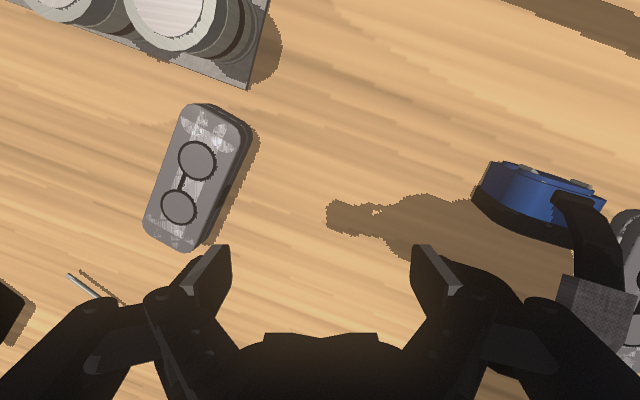

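```bash
python3 -c "
from h import *
o=bot.get_obs();print(np.round(o['q'],1),o['ee_pos'],o['tcp_rot'])"
```

```text
[ 18.3  -2.3  -6.1  87.5   8.2 179.9] [0.45553686 0.19389561 0.15487989] [178.63619897   8.22651939 -71.79620608]
```

>>> send_rows:
  targets:
    - [0,0,0,30,10]
    - [0,0,0,60,20]
    - [0,0,0,80,30]
    - [0,0,0,80,40]
    - [0,0,0,80,50]
    - [0,0,0,80,60]
    - [0,0,0,80,70]
    - [0,0,0,80,80]
    - [0,0,0,80,90]
    - [0,0,0,80,100]

```text
time: 21.02
ee_pos: [0.4568, 0.1951, 0.2382]
tcp_rot: [178.8, 8.1, 28.6]
wrist_force: [0.1, 0.4, -0.1]
opening: 0.0851
```

```bash
python3 -c "
from h import *
o=bot.get_obs();print(np.round(o['q'],1),o['ee_pos'],o['tcp_rot'])"
```

```text
[ 24.2   5.9  11.3 103.4  -1.8  85.6] [0.45684969 0.19511233 0.23819711] [178.80647628   8.06124814  28.62630908]
```

>>> send_rows:
  targets:
    - [0,0,0,0,10]
    - [0,0,0,0,20]
    - [0,0,0,0,30]
    - [0,0,0,0,40]
    - [0,0,0,0,50]
    - [0,0,0,0,60]
    - [0,0,0,0,70]
    - [0,0,0,0,80]
    - [0,0,0,0,90]
    - [0,0,0,0,100]

```text
time: 22.28
ee_pos: [0.4567, 0.1952, 0.2385]
tcp_rot: [178.6, 8.3, 128.6]
wrist_force: [0.8, -0.4, 0.2]
opening: 0.0856
```

>>> send_rows:
  targets:
    - [0,0,0,0,10]
    - [0,0,0,0,20]
    - [0,0,0,0,30]
    - [0,0,0,0,40]
    - [0,0,0,0,50]
    - [0,0,0,0,60]
    - [0,0,0,0,70]
    - [0,0,0,0,80]
    - [0,0,0,0,90]
    - [0,0,0,0,100]

```text
time: 23.52
ee_pos: [0.4567, 0.195, 0.2387]
tcp_rot: [178.9, 8.4, -131.4]
wrist_force: [-0.7, 0.3, -0.2]
opening: 0.0857
```

```bash
python3 -c "
from h import *
o=bot.get_obs();print(np.round(o['q'],1),o['ee_pos'],o['tcp_rot'])"
```

```text
[  20.3   -9.3   -3.4   89.     4.9 -118.1] [0.45669143 0.19495922 0.23872393] [ 178.90680726    8.41112275 -131.36209214]
```

>>> send_rows:
  targets:
    - [0,0,0,0,10]
    - [0,0,0,0,20]
    - [0,0,0,0,30]
    - [0,0,0,0,40]
    - [0,0,0,0,50]
    - [0,0,0,0,57]
    - [0,0,0,0,66]
    - [0,0,0,0,72]
    - [0,0,0,0,72]

```text
time: 24.65
ee_pos: [0.4322, 0.2453, 0.238]
tcp_rot: [178.9, 5.8, -63.9]
wrist_force: [0.6, -0.7, 1.0]
opening: 0.0853
```

```bash
python3 -c "
from h import *
o=bot.get_obs();print(np.round(o['q'],1),o['ee_pos'],o['tcp_rot'])"
```

```text
[  26.2   -1.2    4.3   96.6    5.8 -180. ] [0.43224818 0.24531019 0.23800147] [178.89372457   5.80784373 -63.9120216 ]
```

>>> send_rows:
  targets:
    - [0,0,0,0,7]
    - [0,0,0,0,13]
    - [0,0,0,0,13]
    - [0,0,0,0,13]

```text
time: 25.15
ee_pos: [0.4001, 0.2916, 0.2365]
tcp_rot: [178.7, 3.2, -55.9]
wrist_force: [-0.5, -0.3, 0.1]
opening: 0.0856
```

```bash
python3 -c "
from h import *
o=bot.get_obs();print(np.round(o['q'],1),o['ee_pos'],o['tcp_rot'])"
```

```text
[  34.2   -1.2    4.3   96.7    3.2 -179.9] [0.40010081 0.29156412 0.2365075 ] [178.70292704   3.18928356 -55.8798126 ]
```

>>> send_rows:
  targets:
    - [0,0,0,0,8]
    - [0,0,0,0,15]
    - [0,0,0,0,15]
    - [0,0,0,0,15]

```text
time: 25.65
ee_pos: [0.3508, 0.3422, 0.2358]
tcp_rot: [178.5, 0.3, -46.0]
wrist_force: [0.1, 0.5, 0.1]
opening: 0.0857
```

```bash
python3 -c "
from h import *
o=bot.get_obs();print(np.round(o['q'],2),o['ee_pos'],o['tcp_rot'])"
```

```text
[  44.1    -1.64    3.79   96.9     0.33 -179.94] [0.35075552 0.34222006 0.23577554] [178.52818951   0.32680662 -45.96153468]
```

>>> send_rows:
  targets:
    - [0,10,-2,0,-10]
    - [0,20,-4,0,-20]
    - [0,30,-6,0,-30]
    - [0,40,-9,0,-40]
    - [0,56,-9,0,-50]
    - [0,56,-9,0,-60]
    - [0,56,-9,0,-70]
    - [0,56,-9,0,-80]
    - [0,56,-9,0,-90]
    - [0,56,-9,0,-100]

```text
time: 26.9
ee_pos: [0.4072, 0.3326, 0.2356]
tcp_rot: [178.5, 0.3, -146.4]
wrist_force: [0.3, -0.1, -0.0]
opening: 0.0855
```

>>> send_rows:
  targets:
    - [0,0,0,0,-10]
    - [0,0,0,0,-20]
    - [0,0,0,0,-30]
    - [0,0,0,0,-40]
    - [0,0,0,0,-50]
    - [0,0,0,0,-60]
    - [0,0,0,0,-70]
    - [0,0,0,0,-80]
    - [0,0,0,0,-90]
    - [0,0,0,0,-100]

```text
time: 28.15
ee_pos: [0.4071, 0.3326, 0.2356]
tcp_rot: [178.5, 0.3, 113.6]
wrist_force: [-0.4, 0.4, 0.1]
opening: 0.0852
```

>>> send_rows:
  targets:
    - [0,0,0,0,-10]
    - [0,0,0,0,-20]
    - [0,0,0,0,-30]
    - [0,0,0,0,-34]
    - [0,0,0,-40,-34]
    - [0,0,0,-80,-34]
    - [0,0,0,-110,-34]
    - [0,0,0,-110,-34]

```text
time: 29.15
ee_pos: [0.406, 0.3319, 0.1236]
tcp_rot: [178.6, 0.5, 80.0]
wrist_force: [0.4, 0.2, -0.1]
opening: 0.0854
```

```bash
python3 - <<'E'
from w import *
o,im,K,V=take('w11');print(np.round(o['q'],1))
E
```

```text
29.15 [0.4060007  0.3319311  0.12358327] [178.64952906   0.48360282  79.99469391] [ 0.42394995  0.22081638 -0.07615202] 0.08535311134037188
[40.   0.2 -6.8 82.5 -1.3 50. ]
```

View pics/w11.png

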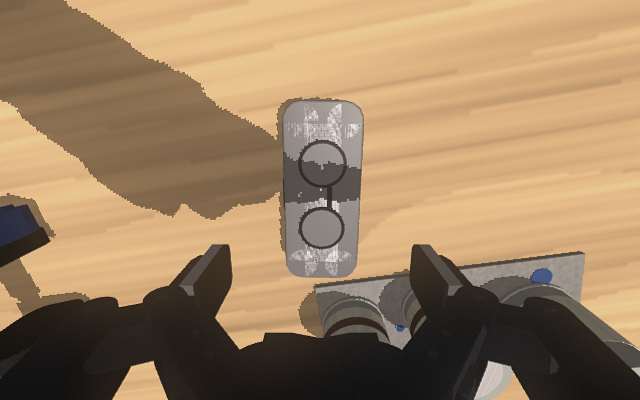

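```bash
python3 - <<'E'
from w import *
case('w11',(260,85,385,285),.032)
im,K,V=ld('w11');print(cast(K,V,(323,188),.032)*1e3)
E
```

```text
w11 centre [409.9 343. ] size [ 85.8 155.4] yaw -9.7
[397.70722975 334.15535305  32.        ]
```

View pics/w11_m.png

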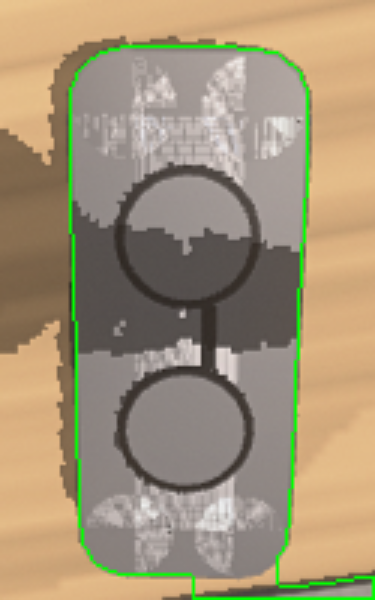

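```bash
python3 - <<'E'
from w import *
im,K,V=ld('w11')
for q in [(323,100.5),(322,277.5),(285.2,188),(360,188)]:print(cast(K,V,q,.032)*1e3)
a=np.array([cast(K,V,q,.032)[:2] for q in [(323,100.5),(322,277.5)]])*1e3;print(a.mean(0),np.diff(a,axis=0),np.linalg.norm(np.diff(a,axis=0)))
E
```

```text
[331.99493325 345.6518776   32.        ]
[478.00475145 319.21401643  32.        ]
[392.48440546 304.3334152   32.        ]
[402.8082938  363.28204903  32.        ]
[404.99984235 332.43294701] [[146.0098182  -26.43786117]] 148.38405411275042
```

>>> send_rows:
  targets:
    - [0,-1,0,-40,0]
    - [0,-1,0,-85,0]
    - [0,-1,0,-108,0]
    - [0,-1,0,-117,0]
    - [0,-1,0,-117,0]
    - [0.4,-1,0,-117,0]
    - [1,-1,0,-117,0]
    - [1,-1,0,-117,0]
    - [1,-1,0,-117,0]
    - [1,-1,0,-117,0]

```text
time: 30.45
ee_pos: [0.406, 0.3343, 0.0103]
tcp_rot: [178.4, 0.2, 80.1]
wrist_force: [-0.6, -1.4, 6.7]
opening: 0.0611
```

>>> send_rows:
  targets:
    - [1,0,0,30,0]
    - [1,0,0,80,0]
    - [1,0,0,140,0]
    - [1,0,0,200,0]
    - [1,10,-50,240,3]
    - [1,30,-105,240,6]
    - [1,50,-160,240,10]
    - [1,70,-215,240,16]
    - [1,90,-270,240,16]
    - [1,110,-325,240,16]

```text
time: 31.7
ee_pos: [0.5155, 0.0068, 0.2492]
tcp_rot: [178.4, 0.3, 96.1]
wrist_force: [1.5, 1.1, -0.5]
opening: 0.0609
```

>>> send_rows:
  targets:
    - [1,15,-50,0,0]
    - [1,30,-105,0,0]
    - [1,45,-160,0,0]
    - [1,60,-215,0,0]
    - [1,75,-250,0,0]
    - [1,85,-257,0,0]
    - [1,85,-257,0,0]

```text
time: 32.58
ee_pos: [0.6003, -0.2489, 0.248]
tcp_rot: [178.5, 0.3, 96.1]
wrist_force: [0.3, 0.1, -1.1]
opening: 0.0609
```

```bash
python3 - <<'E'
from w import *
o,im,K,V=take('w12');print(np.round(o['q'],1));snap('scene','sc12.png')
E
```

```text
32.575 [ 0.60034356 -0.24891841  0.24802452] [178.53850166   0.29681634  96.08570672] [ 0.28124083  0.11660328 -1.11811887] 0.06085282932930134
[-22.7  18.4  27.7  97.8   0.4 -28.8]
```

View pics/w12.png

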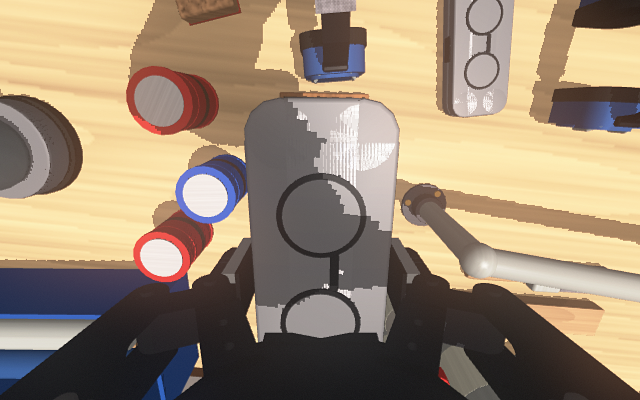

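View pics/sc12.png

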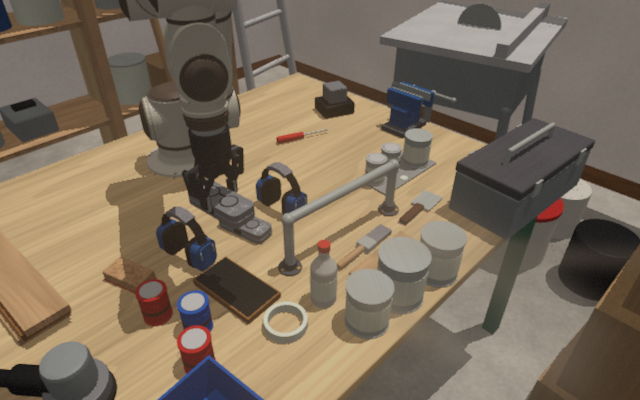

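```bash
python3 - <<'E'
from w import *
c=bot.camera('scene');K,V=cam(c);im=c['pixels'][:,:,::-1].copy()
x0,y0,x1,y1=185,250,295,325
hs=cv2.cvtColor(im,cv2.COLOR_BGR2HSV);m=np.zeros(im.shape[:2],np.uint8)
m[y0:y1,x0:x1]=(hs[y0:y1,x0:x1,2]<75)*255
m=cv2.morphologyEx(m,cv2.MORPH_OPEN,np.ones((3,3)))
ct=max(cv2.findContours(m,cv2.RETR_EXTERNAL,cv2.CHAIN_APPROX_NONE)[0],key=cv2.contourArea)
P=np.array([cast(K,V,p[0],.02)[:2] for p in ct])*1e3
r=cv2.minAreaRect(P.astype(np.float32));print(r,cv2.boxPoints(r))
for p,n in[((612,-248),0)]:
  pass
cv2.drawContours(im,[ct],-1,(0,255,0),1)
for sx,sy in((1,1),(1,-1),(-1,-1),(-1,1),(0,0)):
    t=np.radians(5.2);p=np.array([612,-248.])+np.array([[np.cos(t),-np.sin(t)],[np.sin(t),np.cos(t)]])@np.array([95*sx,52.5*sy])
    q=proj(K,V,np.array([*p,20])/1e3);cv2.circle(im,tuple(np.int32(np.round(q))),1,(0,0,255),-1)
cv2.imwrite('pics/ris.png',cv2.resize(im[235:335,170:310],None,fx=5,fy=5))
E
```

```text
((610.3748168945312, -251.8159942626953), (180.4835662841797, 106.14795684814453), 5.009764194488525) [[ 515.8431  -206.82518]
 [ 525.1125  -312.56763]
 [ 704.90656 -296.80682]
 [ 695.63715 -191.06436]]
```

View pics/ris.png

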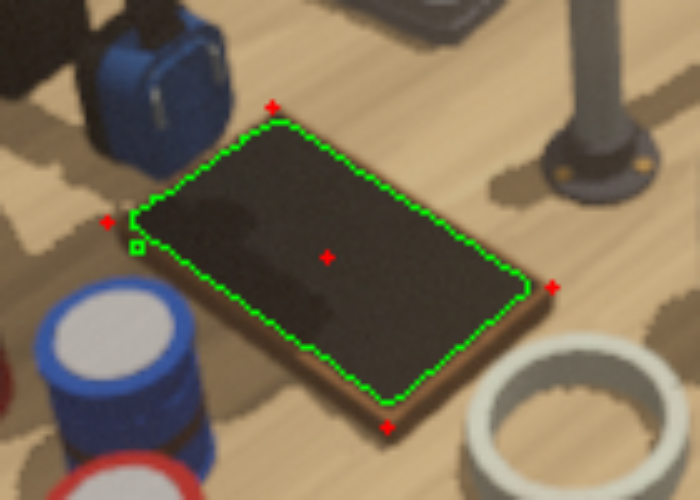

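>>> send_rows:
  targets:
    - [1,11,0,-50,-1]
    - [1,11,0,-110,-1]
    - [1,11,0,-160,-1]
    - [1,11,0,-195,-1]
    - [1,11,0,-210,-1]
    - [1,11,0,-214,-1]
    - [1,11,0,-216,-1]
    - [1,11,0,-216,-1]

```text
time: 33.72
ee_pos: [0.6118, -0.2485, 0.0339]
tcp_rot: [178.4, 0.4, 95.1]
wrist_force: [0.2, 0.3, -0.3]
opening: 0.0609
```

>>> send_rows:
  targets:
    - [1,0,0,-1,0]
    - [1,0,0,-1,0]
    - [1,0,0,-2,0]
    - [1,0,0,-2,0]

```text
time: 34.22
ee_pos: [0.6112, -0.2483, 0.0304]
tcp_rot: [178.5, 0.3, 95.1]
wrist_force: [0.2, -0.4, -0.8]
opening: 0.0609
```

>>> send_rows:
  targets:
    - [1,0,0,-1,0]
    - [1,0,0,-1,0]
    - [1,0,0,-2,0]
    - [1,0,0,-2,0]

```text
time: 34.72
ee_pos: [0.6113, -0.2484, 0.0303]
tcp_rot: [178.4, 0.3, 95.1]
wrist_force: [-6.3, 1.9, 11.6]
opening: 0.0614
```

Contact. I'll open and go up.

>>> send_rows:
  targets:
    - [0.7,0,0,0,0]
    - [0.4,0,0,0,0]
    - [0,0,0,0,0]
    - [0,0,0,0,0]
    - [0,0,0,0,0]
    - [0,0,0,30,0]
    - [0,0,0,80,0]
    - [0,-10,0,130,0]
    - [0,-50,0,180,0]
    - [0,-50,0,180,0]

```text
time: 35.98
ee_pos: [0.5609, -0.249, 0.2139]
tcp_rot: [178.1, 0.5, 95.1]
wrist_force: [1.0, -0.4, -0.4]
opening: 0.0853
```

```bash
python3 - <<'E'
from w import *
o,im,K,V=take('w13');print(np.round(o['q'],1))
E
```

```text
35.975 [ 0.56094971 -0.2490231   0.21391655] [178.1464267    0.53186908  95.08261377] [ 0.98565163 -0.36195227 -0.40033257] 0.08533890455704148
[-24.1  11.6  15.5  92.    0.4 -29.2]
```

View pics/w13.png

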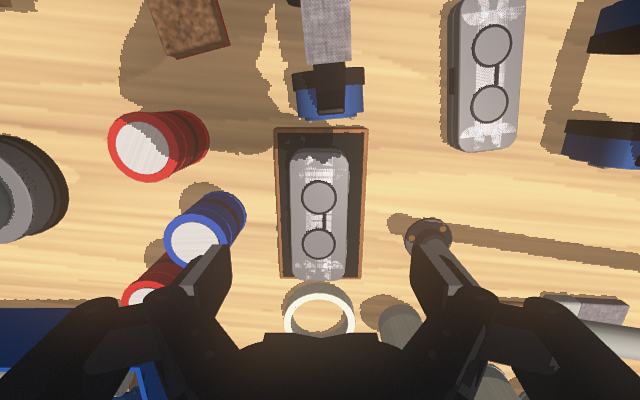

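```bash
python3 - <<'E'
from w import *
im,K,V=ld('w13')
R=np.array([cast(K,V,q,.02)*1e3 for q in [(274.5,127.5),(368.5,128),(362.5,280),(278,278)]]);print(np.round(R),R.mean(0))
a=np.array([cast(K,V,q,.052)[:2]*1e3 for q in [(320,148),(318,281),(290,215),(350,215)]]);print(a,(a[0]+a[1])/2,(a[2]+a[3])/2)
big('w13',260,110,380,300,3,'w13b.png')
E
```

```text
[[ 519. -305.   20.]
 [ 510. -203.   20.]
 [ 699. -185.   20.]
 [ 706. -293.   20.]] [ 608.66038733 -246.49809702   20.        ]
[[ 531.89772057 -253.81164596]
 [ 684.86439967 -242.75845584]
 [ 606.32952673 -279.656342  ]
 [ 600.46844899 -215.52903667]] [ 608.38106012 -248.2850509 ] [ 603.39898786 -247.59268934]
```

View pics/w13b.png

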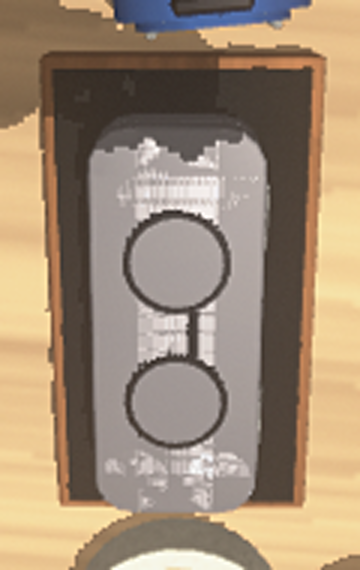

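>>> send_rows:
  targets:
    - [0,-20,40,0,3]
    - [0,-55,80,0,6]
    - [0,-85,120,0,8]
    - [0,-110,155,0,8]
    - [0,-110,155,-50,8]
    - [0,-110,155,-90,8]
    - [0,-110,155,-90,8]

```text
time: 36.9
ee_pos: [0.4492, -0.0926, 0.1149]
tcp_rot: [178.8, 0.2, 103.2]
wrist_force: [-1.0, 0.5, 0.3]
opening: 0.0853
```

```bash
python3 - <<'E'
from w import *
o,im,K,V=take('w14');print(np.round(o['q'],1))
case('w14',(250,60,400,290),.032)
E
```

```text
36.9 [ 0.44916481 -0.09262263  0.11488011] [1.78849467e+02 1.55956727e-01 1.03158697e+02] [-0.97044725  0.5079173   0.34414937] 0.08526404684913146
[-11.9  -9.4 -16.8  81.6   0.3 -25. ]
w14 centre [447.9 -92.6] size [148.   61.3] yaw 12.0
```

View pics/w14.png

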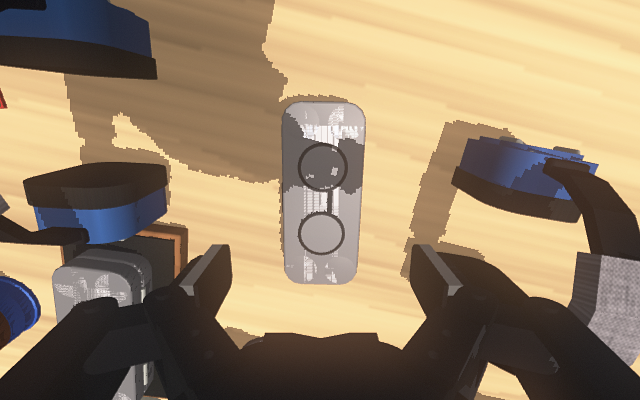

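View pics/w14_m.png

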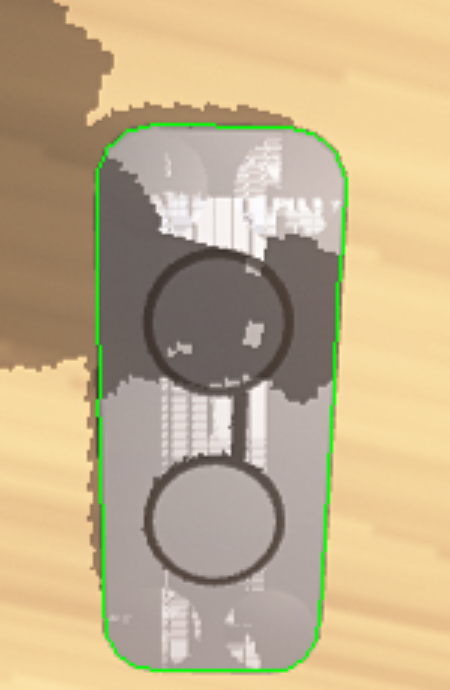

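>>> send_rows:
  targets:
    - [0,-1,0,-40,-1]
    - [0,-1,0,-75,-1]
    - [0,-1,0,-98,-1]
    - [0,-1,0,-106,-1]
    - [0,-1,0,-106,-1]
    - [0.4,-1,0,-106,-1]
    - [1,-1,0,-106,-1]
    - [1,-1,0,-106,-1]
    - [1,-1,0,-106,-1]
    - [1,-1,0,-106,-1]

```text
time: 38.2
ee_pos: [0.4511, -0.0935, 0.0141]
tcp_rot: [178.4, 0.4, 102.1]
wrist_force: [-1.4, 1.2, 6.0]
opening: 0.0605
```

>>> send_rows:
  targets:
    - [1,0,0,30,0]
    - [1,0,0,80,0]
    - [1,0,0,135,0]
    - [1,0,0,190,-2]
    - [1,40,-40,220,-4]
    - [1,80,-80,220,-7]
    - [1,120,-120,220,-7]
    - [1,162,-155,220,-7]
    - [1,162,-155,200,-7]
    - [1,162,-155,200,-7]

```text
time: 39.45
ee_pos: [0.6118, -0.2484, 0.2102]
tcp_rot: [178.7, 0.2, 95.1]
wrist_force: [-0.5, -0.7, -0.2]
opening: 0.061
```

```bash
python3 - <<'E'
from w import *
o,im,K,V=take('w15')
h=cv2.cvtColor(im,cv2.COLOR_BGR2HSV)
snap('scene','sc15.png')
E
```

```text
39.45 [ 0.61177508 -0.24839722  0.21020372] [178.71246921   0.2114293   95.11096877] [-0.45807014 -0.74510689 -0.24643681] 0.060992317569028384
```

View pics/w15.png

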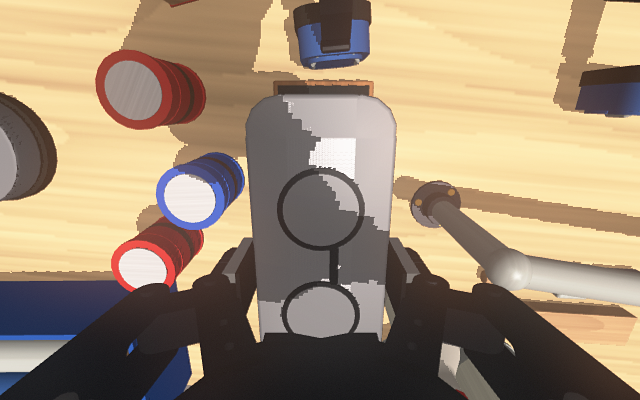

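View pics/sc15.png

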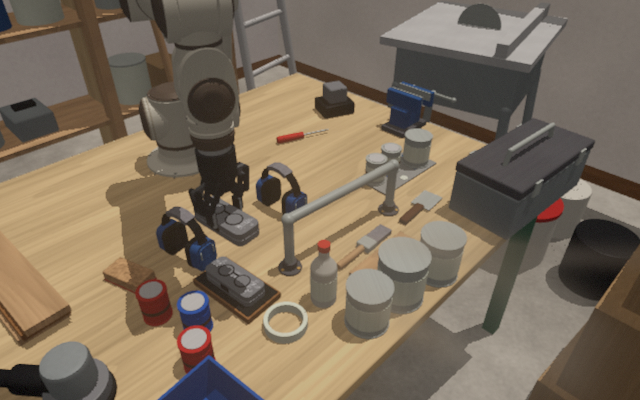

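```bash
python3 - <<'E'
from w import *
for n,tcp,dz,yaw,pts in(('w12',(600.3,-248.9,248.0),21.7,96.1,[(321,98),(321,215)]),('w15',(611.8,-248.4,210.2),17.9,95.1,[(321,95),(321,209)])):
    im,K,V=ld(n);t=np.radians(yaw-90);u=np.array([np.cos(t),np.sin(t)])
    for q in pts:
        p=cast(K,V,q,(tcp[2]+dz)/1e3)*1e3;print(n,np.dot(p[:2]-tcp[:2],u),np.dot(p[:2]-tcp[:2],[-u[1],u[0]]))
E
```

```text
w12 -75.08328773169542 0.08699046917005794
w12 -28.24495019208432 0.05080122516927074
w15 -76.2565766928101 0.029163794316614953
w15 -29.55441474949216 0.01335095869065296
```

>>> send_rows:
  targets:
    - [1,1,0,-50,0]
    - [1,1,0,-100,0]
    - [1,1,0,-130,0]
    - [1,1,0,-140,0]
    - [1,1,0,-142,0]
    - [1,1,0,-142,0]
    - [1,1,0,-143,0]
    - [1,1,0,-143,0]

```text
time: 40.55
ee_pos: [0.6134, -0.2485, 0.0701]
tcp_rot: [178.5, 0.3, 95.1]
wrist_force: [0.2, 0.5, -1.0]
opening: 0.0603
```

>>> send_rows:
  targets:
    - [1,0,0,-1,0]
    - [1,0,0,-1,0]

```text
time: 40.8
ee_pos: [0.6131, -0.2483, 0.0683]
tcp_rot: [178.5, 0.3, 95.1]
wrist_force: [0.8, -0.5, -1.6]
opening: 0.0607
```

>>> send_rows:
  targets:
    - [1,0,0,-1,0]
    - [1,0,0,-2,0]
    - [1,0,0,-2,0]

```text
time: 41.18
ee_pos: [0.6131, -0.2483, 0.0664]
tcp_rot: [178.5, 0.3, 95.1]
wrist_force: [-0.1, 0.1, -1.2]
opening: 0.061
```

>>> send_rows:
  targets:
    - [1,0,0,-1,0]
    - [1,0,0,-1,0]

```text
time: 41.42
ee_pos: [0.6132, -0.2483, 0.0662]
tcp_rot: [178.5, 0.3, 95.1]
wrist_force: [-3.4, 1.3, 5.2]
opening: 0.0607
```

Contact at the expected height. I'll release and look.

>>> send_rows:
  targets:
    - [0.7,0,0,0,0]
    - [0.4,0,0,0,0]
    - [0,0,0,0,0]
    - [0,0,0,0,0]
    - [0,0,0,0,0]
    - [0,0,0,30,0]
    - [0,0,0,80,0]
    - [0,-10,0,130,0]
    - [0,-50,0,170,0]
    - [0,-50,0,170,0]

```text
time: 42.68
ee_pos: [0.5626, -0.249, 0.2404]
tcp_rot: [178.2, 0.5, 95.1]
wrist_force: [0.7, -0.4, 0.3]
opening: 0.0852
```

```bash
python3 - <<'E'
from w import *
o,im,K,V=take('w16');print(np.round(o['q'],1))
big('w16',240,90,400,320,2.5,'w16b.png')
E
```

```text
42.675 [ 0.56264341 -0.24897107  0.24040999] [178.17426196   0.51531833  95.07654741] [ 0.70070932 -0.37530519  0.26789142] 0.08518319285900466
[-24.1  12.5  19.5  95.2   0.4 -29.2]
```

View pics/w16.png

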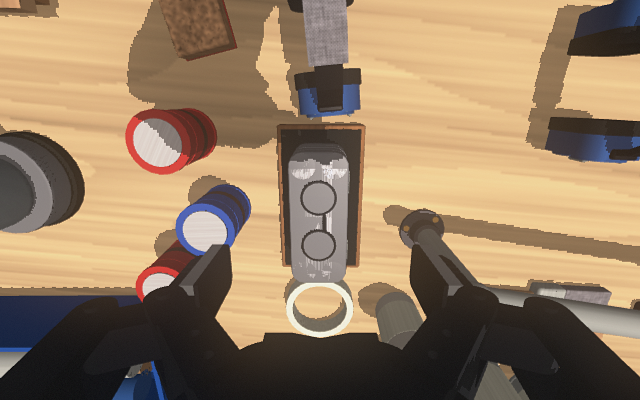

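View pics/w16b.png

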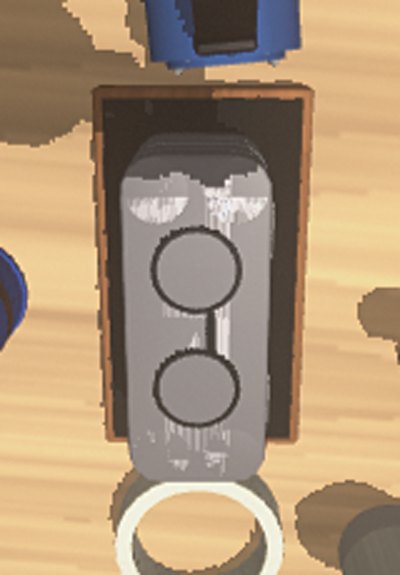

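```bash
python3 - <<'E'
from w import *
im,K,V=ld('w16')
a=np.array([cast(K,V,q,.084)[:2]*1e3 for q in [(318.5,152),(320,282.5),(289,210),(349,210)]]);print(a,(a[0]+a[1])/2,(a[2]+a[3])/2)
# lower case far edge
R=np.array([cast(K,V,q,.02)*1e3 for q in [(277.5,125),(365,125.5),(359.5,266.5),(282.5,265.5)]]);print(np.round(R),R.mean(0))
# muff measurement in w1
im,K,V=ld('w1')
for n,q in(('Apad',[(303,238),(325,241),(320,290),(297,289)]),('Bpad',[(65,154),(91,160),(85,208),(59,207)])):
    p=np.array([cast(K,V,x,.144)*1e3 for x in q]);print(n,np.round(p[:,:2]),p.mean(0))
big('w1',40,100,360,310,2.4,'w1c.png')
E
```

```text
[[ 536.75055062 -254.86385412]
 [ 684.57210269 -240.47093491]
 [ 600.24208695 -280.47639198]
 [ 594.54312547 -217.85285515]] [ 610.66132665 -247.66739451] [ 597.39260621 -249.16462357]
[[ 520. -305.   20.]
 [ 511. -204.   20.]
 [ 697. -186.   20.]
 [ 705. -290.   20.]] [ 608.34058162 -246.4111041    20.        ]
Apad [[ 465. -242.]
 [ 469. -269.]
 [ 400. -284.]
 [ 392. -255.]] [ 431.51174513 -262.51698036  144.        ]
Bpad [[483.  51.]
 [485.  22.]
 [423.  23.]
 [415.  53.]] [451.68694163  37.15056939 144.        ]
```

View pics/w1c.png

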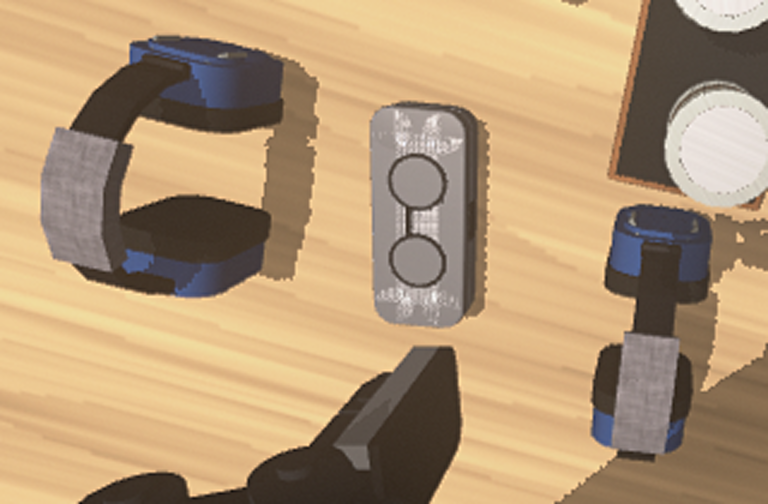

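>>> send_rows:
  targets:
    - [0,-10,40,10,0]
    - [0,-30,95,10,-3]
    - [0,-50,150,10,-6]
    - [0,-75,200,10,-6]
    - [0,-100,250,10,-6]
    - [0,-112,286,10,-6]
    - [0,-112,286,10,-6]
    - [0,-112,286,10,-6]

```text
time: 43.72
ee_pos: [0.4514, 0.0376, 0.2446]
tcp_rot: [178.6, 0.3, 89.2]
wrist_force: [0.1, -0.0, -0.1]
opening: 0.0851
```

```bash
python3 - <<'E'
from w import *
o,im,K,V=take('w17');print(np.round(o['q'],1))
E
```

```text
43.725 [0.45137931 0.03764198 0.24460726] [178.57298662   0.3397213   89.1750243 ] [ 0.09687268 -0.02363448 -0.08800363] 0.08508247459404804
[ 5.1 -9.3 -2.3 95.6 -0.5  5.9]
```

View pics/w17.png

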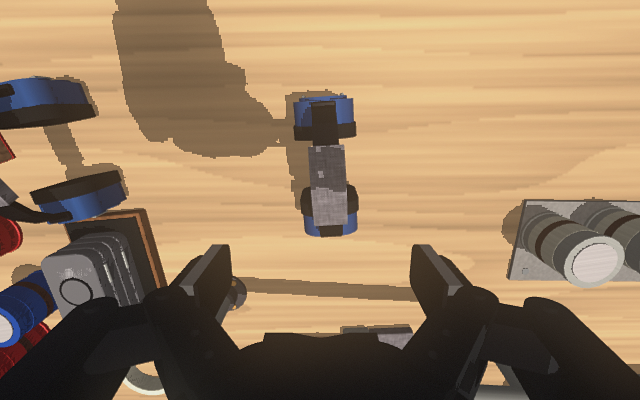

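```bash
python3 - <<'E'
from w import *
big('w17',280,80,370,250,4,'w17b.png')
E
```

```text
(no output)
```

View pics/w17b.png

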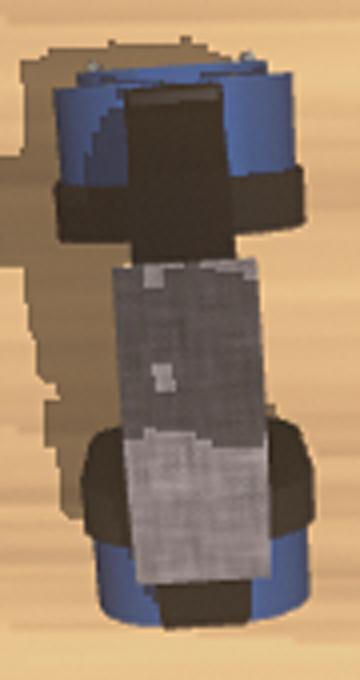

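```bash
python3 - <<'E'
from w import *
im,K,V=ld('w17')
p=np.array([cast(K,V,q,.133)*1e3 for q in [(308.3,147),(344.3,145.5),(347.8,224.5),(314.3,225.5)]]);print(np.round(p,1),p.mean(0))
a=(p[0]+p[1])/2;b=(p[2]+p[3])/2;d=b-a;print(a,b,np.degrees(np.arctan2(d[1],d[0])))
# mid centre using z=.144 at pixel row mid edges
for q in [(311.5,186),(346,185)]:print(cast(K,V,q,.142)*1e3)
# blue cups z .08 top outer edges
for q in [(294,101),(353,98),(352,232)]:print(cast(K,V,q,.07)*1e3)
E
```

```text
[[412.8  27.1 133. ]
 [412.   57.1 133. ]
 [482.9  60.8 133. ]
 [483.5  30.5 133. ]] [447.81470445  43.86155623 133.        ]
[412.39650149  42.06051644 133.        ] [483.23290742  45.66259603 133.        ] 2.9110221204525613
[444.09529913  29.27236359 142.        ]
[443.63157113  58.10837011 142.        ]
[375.46863211  10.9922164   70.        ]
[373.53865506  69.82053161  70.        ]
[518.34733371  71.05924755  70.        ]
```

>>> send_rows:
  targets:
    - [0,-3,6,-40,4]
    - [0,-3,6,-80,4]
    - [0,-3,6,-105,4]
    - [0,-3,6,-115,4]
    - [0,-3,6,-115,4]
    - [0,-3,6,-115,4]

```text
time: 44.52
ee_pos: [0.4488, 0.0435, 0.1316]
tcp_rot: [178.4, 0.3, 93.1]
wrist_force: [0.1, -0.7, 0.5]
opening: 0.0854
```

```bash
python3 - <<'E'
from w import *
o,im,K,V=take('w18');snap('side','side18.png')
E
```

```text
44.525 [0.44879932 0.04351353 0.13159449] [178.42138786   0.31418475  93.10548934] [ 0.0908212  -0.72705509  0.50255603] 0.08544456892396984
```

View pics/w18.png

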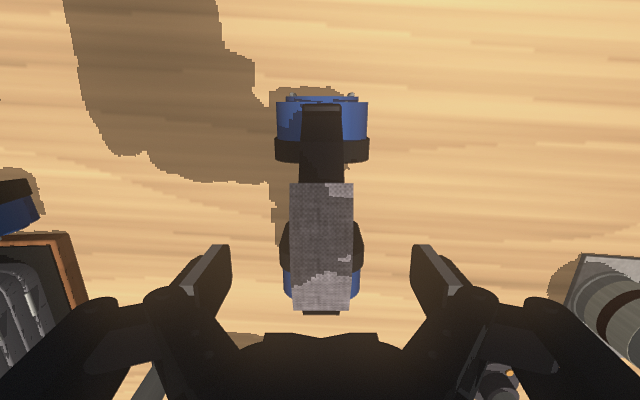

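Well centred, so I'll close the fingers.

>>> send_rows:
  targets:
    - [0.5,0,0,0,0]
    - [1,0,0,0,0]
    - [1,0,0,0,0]
    - [1,0,0,0,0]
    - [1,0,0,0,0]
    - [1,0,0,0,0]
    - [1,0,0,0,0]
    - [1,0,0,15,0]
    - [1,0,0,15,0]
  squeeze: 50

```text
time: 45.75
ee_pos: [0.4483, 0.0437, 0.1465]
tcp_rot: [178.5, 0.3, 93.1]
wrist_force: [-0.2, 0.8, -2.5]
opening: 0.0284
```

```bash
python3 - <<'E'
from w import *
o,im,K,V=take('w19')
snap('side','side19.png');a=cv2.imread('pics/side19.png')[150:330,260:480];cv2.imwrite('pics/side19b.png',cv2.resize(a,None,fx=3.3,fy=3.3))
E
```

```text
45.75 [0.44833738 0.04372604 0.14645543] [178.46793142   0.31570616  93.13142689] [-0.18695305  0.81321099 -2.5079262 ] 0.028373417026638575
```

View pics/side19b.png

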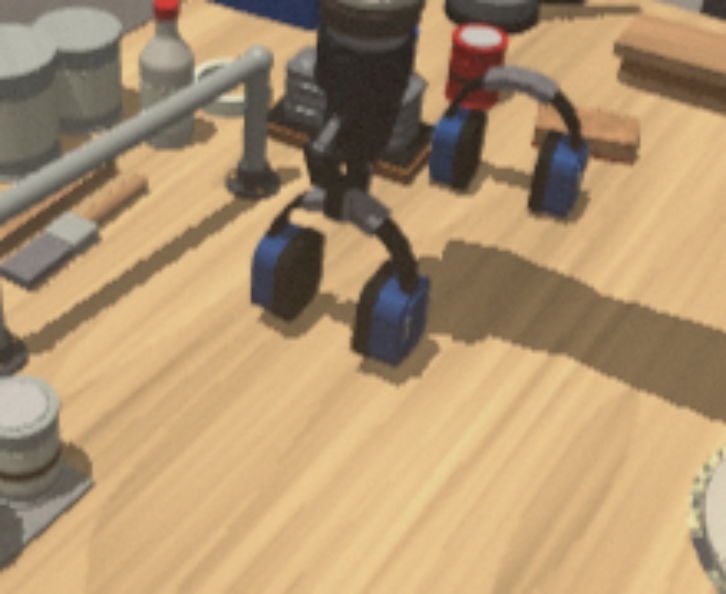

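View pics/w19.png

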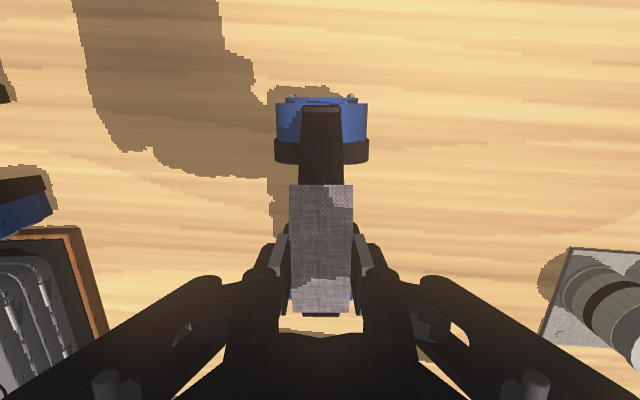

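>>> send_rows:
  targets:
    - [1,0,0,40,0]
    - [1,0,0,90,0]
    - [1,0,0,140,0]
    - [1,0,0,180,0]
    - [1,25,15,180,-4]
    - [1,55,32,180,-8]
    - [1,85,50,180,-8]
    - [1,110,65,180,-8]
    - [1,110,65,180,-8]

```text
time: 46.98
ee_pos: [0.5592, 0.1095, 0.3233]
tcp_rot: [178.7, 0.4, 85.2]
wrist_force: [-0.1, -0.7, -2.9]
opening: 0.0284
```

```bash
python3 - <<'E'
from w import *
o,im,K,V=take('w20');print(np.round(o['q'],1))
E
```

```text
46.975 [0.55915822 0.10953256 0.32334302] [178.68329816   0.36481983  85.18697437] [-0.12533391 -0.72824077 -2.94703678] 0.02842015134850202
[ 11.4  10.   26.1 105.   -0.7  16.2]
```

View pics/w20.png

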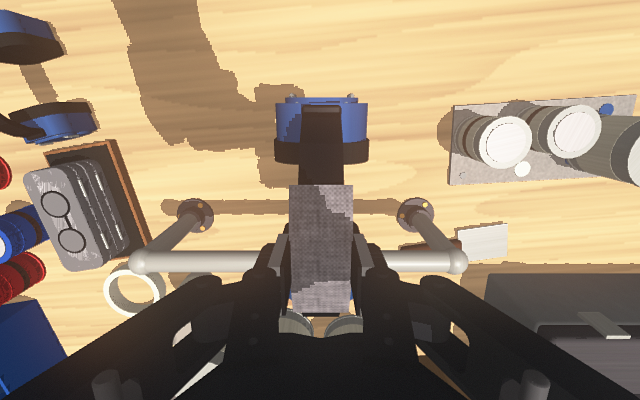

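```bash
python3 - <<'E'
from w import *
im,K,V=ld('w20')
a=cast(K,V,(141,260.5),.1525)*1e3;b=cast(K,V,(456,261.5),.1525)*1e3
print(a,b,(a+b)/2,np.linalg.norm(a-b),np.degrees(np.arctan2(b[1]-a[1],b[0]-a[0])))
for q in [(215,250),(215,273),(400,251),(400,273)]:print(cast(K,V,q,.1525)*1e3)
for q in [(196,213),(416,213)]:print(cast(K,V,q,.003)*1e3)
E
```

```text
[ 641.99049188 -108.52407224  152.5       ] [673.04526491 255.50013878 152.5       ] [657.5178784   73.48803327 152.5       ] 365.34644536142207 85.12392395004926
[635.69628923 -20.0016117  152.5       ]
[665.28564004 -25.61784841 152.5       ]
[654.29211483 191.22946079 152.5       ]
[682.92001183 191.00308639 152.5       ]
[ 638.60460832 -103.82352325    3.        ]
[668.26290205 253.7021874    3.        ]
```

>>> send_rows:
  targets:
    - [1,30,8,0,0]
    - [1,60,17,0,0]
    - [1,85,25,0,0]
    - [1,104,29,0,0]
    - [1,104,29,0,0]
    - [1,104,29,0,0]

```text
time: 47.78
ee_pos: [0.6614, 0.1373, 0.3259]
tcp_rot: [178.5, 0.3, 85.1]
wrist_force: [-0.9, 0.5, -1.8]
opening: 0.0287
```

```bash
python3 - <<'E'
from w import *
o=bot.get_obs();print(np.round(o['q'],1),o['ee_pos'],o['tcp_rot'])
snap('scene','sc21.png');snap('side','si21.png')
E
```

```text
[ 12.   27.8  49.3 110.1  -0.7  16.9] [0.66139616 0.13726032 0.32590604] [178.51164968   0.32124065  85.11415569]
```

View pics/sc21.png

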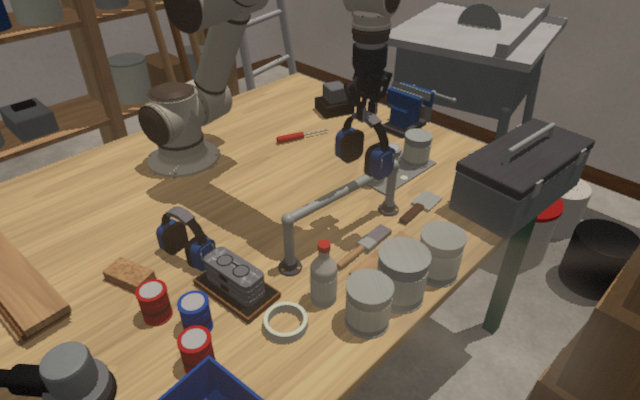

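View pics/si21.png

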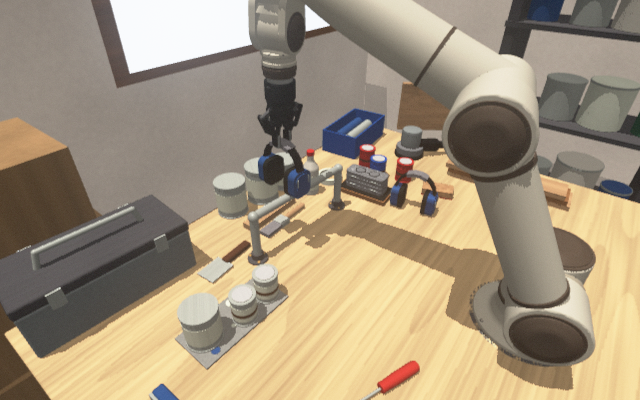

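>>> send_rows:
  targets:
    - [1,2,1,-40,0]
    - [1,2,1,-85,0]
    - [1,2,1,-120,0]
    - [1,2,1,-145,0]
    - [1,2,1,-155,0]
    - [1,2,1,-155,0]

```text
time: 48.62
ee_pos: [0.6637, 0.1386, 0.1709]
tcp_rot: [178.5, 0.3, 85.1]
wrist_force: [-1.0, 0.4, -1.2]
opening: 0.0286
```

```bash
python3 - <<'E'
from w import *
o,im,K,V=take('w22')
snap('side','si22.png');a=cv2.imread('pics/si22.png')[100:290,200:420];cv2.imwrite('pics/si22b.png',cv2.resize(a,None,fx=3.4,fy=3.1))
E
```

```text
48.625 [0.66374042 0.1385809  0.17091994] [178.50424982   0.32088656  85.13133098] [-0.9893783   0.37679688 -1.21808849] 0.028569552219996266
```

View pics/w22.png

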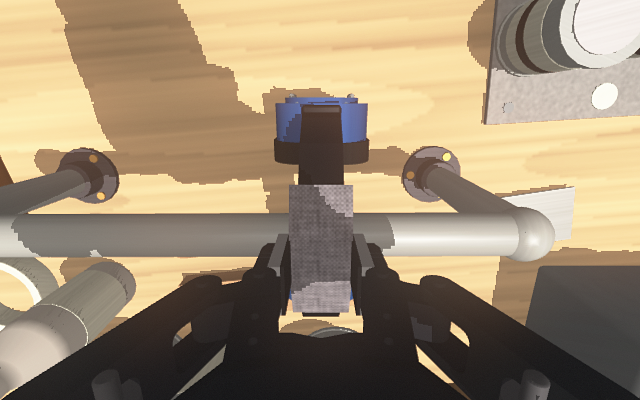

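View pics/si22b.png

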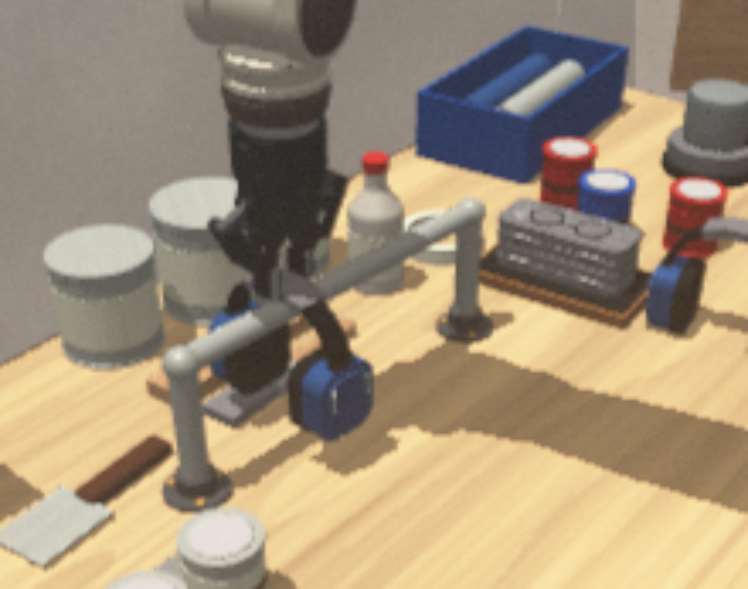

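Good. I'll lower in small steps until it touches.

>>> send_rows:
  targets:
    - [1,0,0,-2,0]
    - [1,0,0,-4,0]
    - [1,0,0,-4,0]
    - [1,0,0,-5,0]
    - [1,0,0,-5,0]

```text
time: 49.35
ee_pos: [0.6641, 0.1387, 0.1654]
tcp_rot: [178.5, 0.3, 85.1]
wrist_force: [-0.4, -0.3, -1.5]
opening: 0.0285
```

>>> send_rows:
  targets:
    - [1,0,0,-1,0]
    - [1,0,0,-2,0]
    - [1,0,0,-2,0]

```text
time: 49.72
ee_pos: [0.6642, 0.1387, 0.1648]
tcp_rot: [178.4, 0.3, 85.1]
wrist_force: [-2.7, -1.1, 5.8]
opening: 0.0284
```

>>> send_rows:
  targets:
    - [0.8,0,0,0,0]
    - [0.6,0,0,0,0]
    - [0.4,0,0,0,0]
    - [0.3,0,0,0,0]
    - [0.2,0,0,0,0]
    - [0.2,0,0,0,0]
    - [0.2,0,0,20,0]
    - [0.2,0,0,60,0]
    - [0.2,0,0,110,0]
    - [0,0,0,110,0]

```text
time: 50.98
ee_pos: [0.6652, 0.1389, 0.2783]
tcp_rot: [178.1, 0.2, 85.1]
wrist_force: [-0.1, 0.6, -0.0]
opening: 0.0837
```

```bash
python3 - <<'E'
from w import *
o,im,K,V=take('w23')
snap('side','si23.png');a=cv2.imread('pics/si23.png')[100:290,200:450];cv2.imwrite('pics/si23b.png',cv2.resize(a,None,fx=3.1,fy=3.1))
E
```

```text
50.975 [0.6651544  0.13891232 0.27834142] [178.10769164   0.19737133  85.13025083] [-0.14548685  0.63593692 -0.01931939] 0.08368897611070618
```

View pics/w23.png

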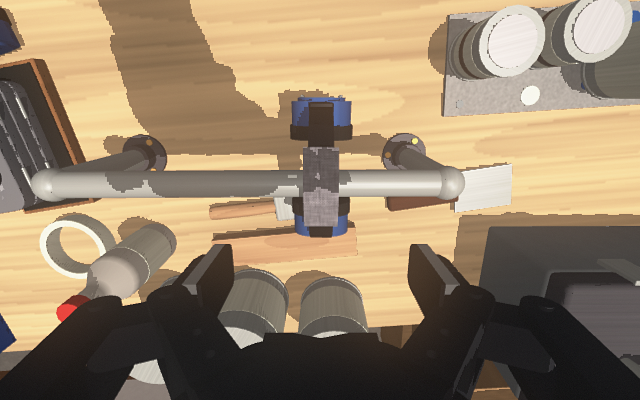

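View pics/si23b.png

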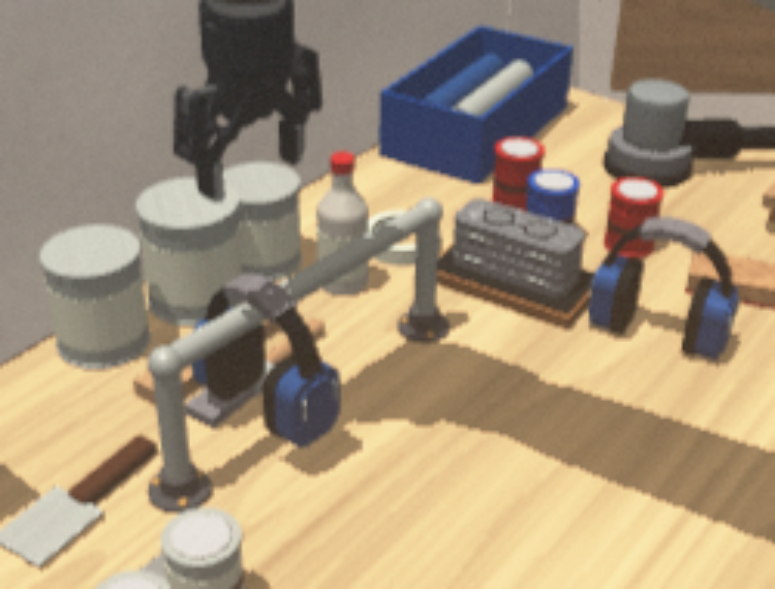

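>>> send_rows:
  targets:
    - [0,-25,-45,0,2]
    - [0,-55,-95,0,4]
    - [0,-85,-145,0,6]
    - [0,-115,-195,0,8]
    - [0,-145,-250,0,10]
    - [0,-175,-300,0,12]
    - [0,-205,-350,-10,14]
    - [0,-234,-401,-30,16]
    - [0,-234,-401,-30,16]
    - [0,-234,-401,-30,16]

```text
time: 52.32
ee_pos: [0.4298, -0.262, 0.2426]
tcp_rot: [178.6, 0.2, 101.1]
wrist_force: [-0.2, 1.0, 0.4]
opening: 0.0856
```

```bash
python3 - <<'E'
from w import *
o,im,K,V=take('w24');print(np.round(o['q'],1))
big('w24',270,70,380,260,3.5,'w24b.png')
E
```

```text
52.325 [ 0.4298232  -0.26202868  0.24256618] [178.55534116   0.24682462 101.07001521] [-0.23757109  1.00380114  0.3668145 ] 0.08556261271611004
[-31.8  -2.4   3.8  95.    0.8 -42.9]
```

View pics/w24.png

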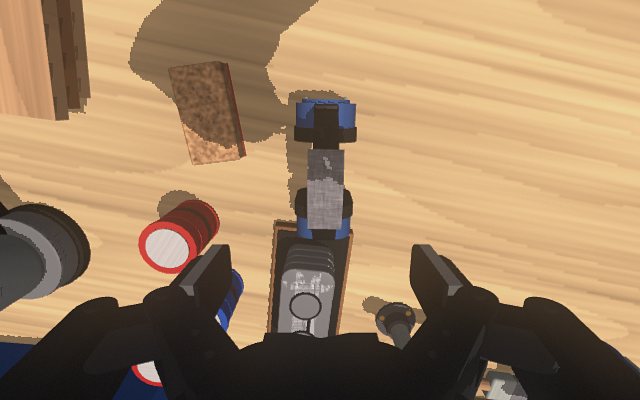

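View pics/w24b.png

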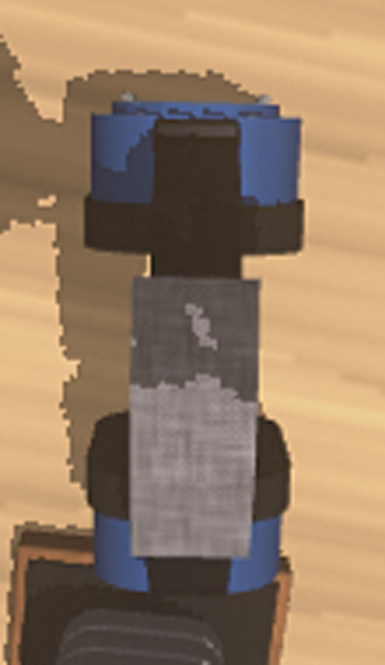

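```bash
python3 - <<'E'
from w import *
im,K,V=ld('w24')
p=np.array([cast(K,V,q,.133)*1e3 for q in [(307.7,149.7),(344.6,149.7),(341.1,228.6),(307.4,228.6)]]);print(np.round(p,1),p.mean(0))
a=(p[0]+p[1])/2;b=(p[2]+p[3])/2;d=b-a;print(np.linalg.norm(d),np.degrees(np.arctan2(d[1],d[0])))
E
```

```text
[[ 396.2 -280.   133. ]
 [ 390.3 -250.   133. ]
 [ 460.1 -237.9  133. ]
 [ 466.  -267.6  133. ]] [ 428.13049947 -258.8839875   133.        ]
70.87498774679706 9.948175686541992
```

>>> send_rows:
  targets:
    - [0,-2,3,-40,-1]
    - [0,-2,3,-80,-1]
    - [0,-2,3,-102,-1]
    - [0,-2,3,-111,-1]
    - [0,-2,3,-111,-1]
    - [0.5,-2,3,-111,-1]
    - [1,-2,3,-111,-1]
    - [1,-2,3,-111,-1]
    - [1,-2,3,-111,-1]
    - [1,-2,3,-111,-1]

```text
time: 53.62
ee_pos: [0.4285, -0.2595, 0.1332]
tcp_rot: [178.4, 0.4, 100.1]
wrist_force: [0.5, 0.3, 5.8]
opening: 0.0284
```

>>> send_rows:
  targets:
    - [1,0,0,0,0]
    - [1,0,0,0,0]
    - [1,0,0,15,0]
    - [1,0,0,15,0]

```text
time: 54.12
ee_pos: [0.4285, -0.2596, 0.1487]
tcp_rot: [178.4, 0.4, 100.1]
wrist_force: [0.8, -0.2, -2.2]
opening: 0.0284
```

```bash
python3 - <<'E'
from w import *
o,im,K,V=take('w25')
snap('side','si25.png');a=cv2.imread('pics/si25.png')[100:250,280:480];cv2.imwrite('pics/si25b.png',cv2.resize(a,None,fx=3.6,fy=3.6))
E
```

```text
54.125 [ 0.42850359 -0.25959232  0.14868548] [178.44736688   0.37565616 100.12779823] [ 0.76391628 -0.1684987  -2.20033854] 0.028379793534191358
```

View pics/si25b.png

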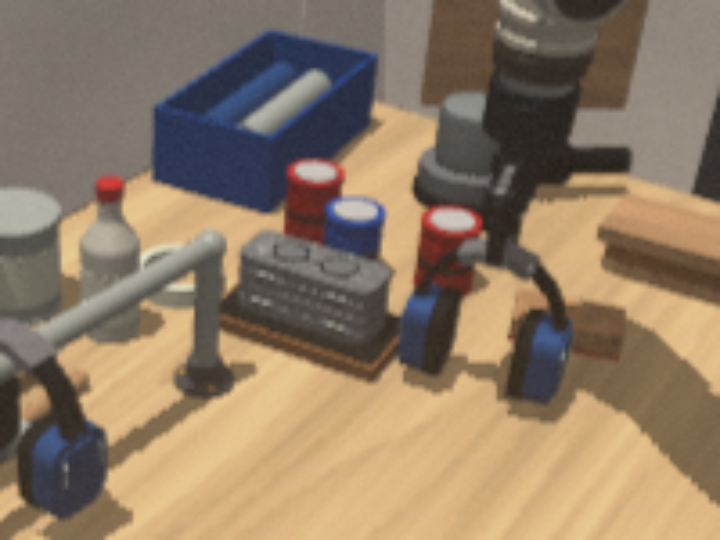

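View pics/w25.png

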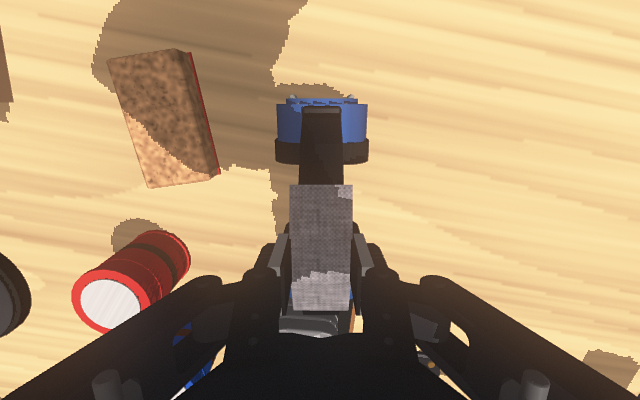

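>>> send_rows:
  targets:
    - [1,0,0,45,0]
    - [1,0,0,100,0]
    - [1,0,0,150,0]
    - [1,0,0,180,0]
    - [1,20,40,180,-3]
    - [1,40,80,180,-6]
    - [1,60,125,180,-9]
    - [1,80,170,180,-12]
    - [1,100,215,180,-15]
    - [1,125,255,180,-15]

```text
time: 55.48
ee_pos: [0.5535, -0.0026, 0.3273]
tcp_rot: [178.5, 0.3, 85.1]
wrist_force: [-0.4, -1.1, -1.6]
opening: 0.0287
```

>>> send_rows:
  targets:
    - [1,30,14,0,0]
    - [1,60,18,0,0]
    - [1,85,18,0,0]
    - [1,99,18,0,0]
    - [1,99,18,0,0]
    - [1,99,18,0,0]

```text
time: 56.22
ee_pos: [0.6517, 0.0136, 0.3273]
tcp_rot: [178.5, 0.3, 85.1]
wrist_force: [0.9, -0.1, -2.6]
opening: 0.0283
```

```bash
python3 - <<'E'
from w import *
o,im,K,V=take('w26')
E
```

```text
56.225 [0.65171853 0.01364999 0.32732213] [178.53944218   0.32369607  85.12901917] [ 0.85115723 -0.09923602 -2.58030164] 0.028316490114202723
```

View pics/w26.png

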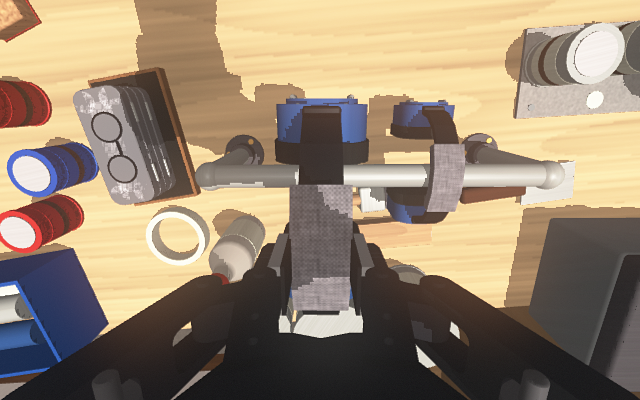

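>>> send_rows:
  targets:
    - [1,1,0,-40,0]
    - [1,1,0,-85,0]
    - [1,1,0,-120,0]
    - [1,1,0,-145,0]
    - [1,1,0,-155,0]
    - [1,1,0,-155,0]
    - [1,1,0,-159,0]
    - [1,1,0,-159,0]

```text
time: 57.28
ee_pos: [0.6534, 0.0137, 0.1691]
tcp_rot: [178.5, 0.3, 85.1]
wrist_force: [-0.2, -0.4, -1.1]
opening: 0.0286
```

>>> send_rows:
  targets:
    - [1,0,0,-1,0]
    - [1,0,0,-2,0]
    - [1,0,0,-2,0]

```text
time: 57.65
ee_pos: [0.6531, 0.0137, 0.1664]
tcp_rot: [178.5, 0.3, 85.1]
wrist_force: [-0.2, -1.3, -2.9]
opening: 0.0287
```

>>> send_rows:
  targets:
    - [1,0,0,-1,0]
    - [1,0,0,-2,0]
    - [1,0,0,-2,0]

```text
time: 58.02
ee_pos: [0.6532, 0.0137, 0.1662]
tcp_rot: [178.4, 0.3, 85.1]
wrist_force: [-4.6, -0.6, 7.7]
opening: 0.0286
```

>>> send_rows:
  targets:
    - [0.8,0,0,0,0]
    - [0.6,0,0,0,0]
    - [0.4,0,0,0,0]
    - [0.3,0,0,0,0]
    - [0.2,0,0,0,0]
    - [0.2,0,0,0,0]
    - [0.2,0,0,20,0]
    - [0.2,0,0,60,0]
    - [0.2,0,0,110,0]
    - [0,-40,0,140,0]

```text
time: 59.28
ee_pos: [0.6146, 0.0137, 0.3048]
tcp_rot: [178.5, 0.3, 85.1]
wrist_force: [0.0, 0.1, 0.9]
opening: 0.0837
```

>>> send_rows:
  targets:
    - [0,-50,0,0,0]
    - [0,-110,0,0,0]
    - [0,-170,0,0,0]
    - [0,-200,0,0,0]
    - [0,-200,0,0,0]

```text
time: 59.9
ee_pos: [0.4118, 0.0137, 0.3057]
tcp_rot: [178.3, 0.3, 85.1]
wrist_force: [-0.1, 0.7, -0.5]
opening: 0.0854
```

```bash
python3 - <<'E'
from w import *
o,im,K,V=take('w27')
for n,s in(('side',(slice(100,370),slice(150,450))),('scene',(slice(110,330),slice(130,450)))):
    snap(n,n+'27.png');a=cv2.imread('pics/%s27.png'%n)[s];cv2.imwrite('pics/%s27b.png'%n,cv2.resize(a,None,fx=2.2,fy=2.2))
E
```

```text
59.9 [0.41184465 0.01368926 0.30574241] [178.34134224   0.29950723  85.13944852] [-0.10025165  0.67992312 -0.45941867] 0.0854046145287067
```

View pics/w27.png

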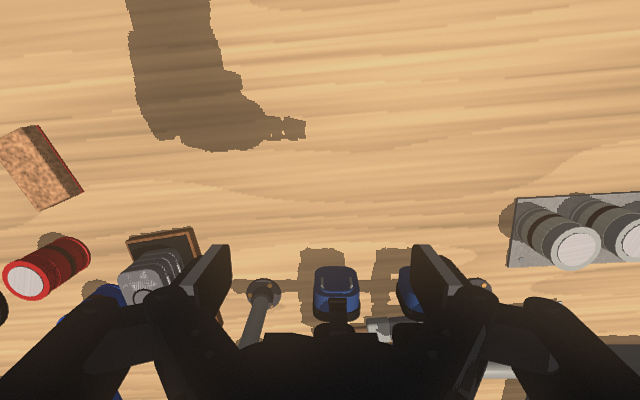

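View pics/side27b.png

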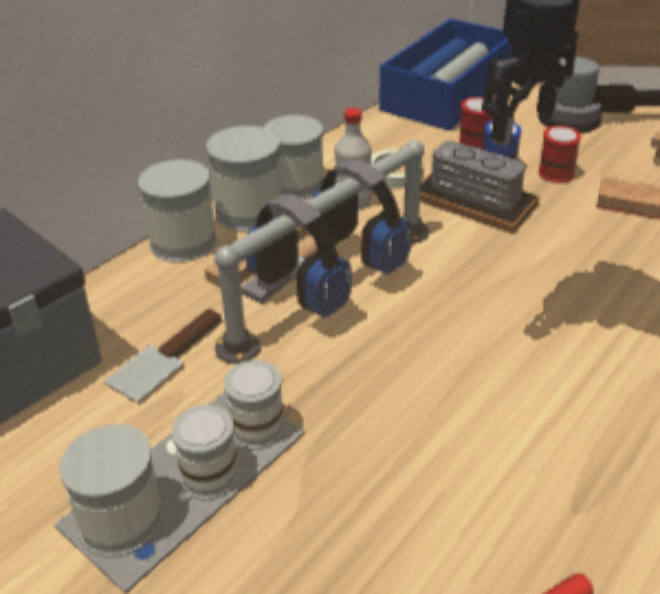

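View pics/scene27b.png

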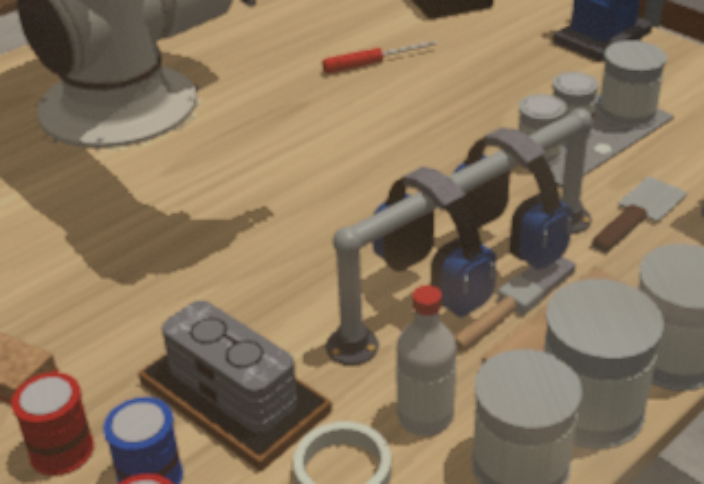

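>>> send_rows:
  targets:
    - [0,20,-40,-5,2]
    - [0,45,-85,-10,4]
    - [0,70,-130,-20,6]
    - [0,95,-175,-30,8]
    - [0,120,-220,-40,10]
    - [0,135,-263,-50,10]
    - [0,135,-263,-50,10]
    - [0,135,-263,-50,10]

```text
time: 61.05
ee_pos: [0.5485, -0.2494, 0.2535]
tcp_rot: [178.6, 0.3, 95.1]
wrist_force: [-0.5, -0.0, 0.4]
opening: 0.0854
```

```bash
python3 - <<'E'
from w import *
o,im,K,V=take('w28')
t=np.radians(4.5);u=np.array([np.cos(t),np.sin(t)]);v=np.array([-u[1],u[0]])
f=3;a=cv2.resize(im[90:310,230:410],None,fx=f,fy=f,interpolation=cv2.INTER_CUBIC)
for c,L,W,z,col in(((609.5,-247.5),95,52.5,.02,(0,0,255)),((609.5,-248),75,31,.084,(0,255,0))):
    pts=[(proj(K,V,np.append((np.array(c)+sx*L*u+sy*W*v)/1e3,z))-(230,90))*f for sx,sy in((1,1),(1,-1),(-1,-1),(-1,1))]
    cv2.polylines(a,[np.int32(pts)],True,col,1)
cv2.imwrite('pics/w28b.png',a)
E
```

```text
61.05 [ 0.54850423 -0.24935228  0.25352726] [178.58308401   0.26147583  95.11068674] [-0.47499978 -0.04216703  0.3916607 ] 0.0853876559928339
```

View pics/w28b.png

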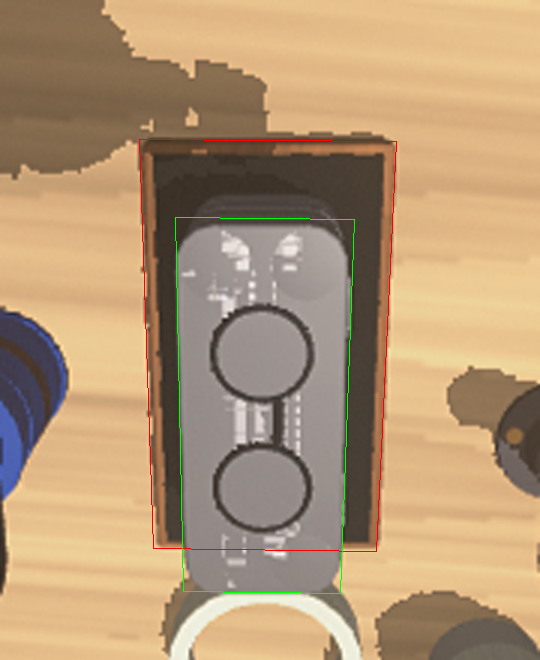

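View pics/w28.png

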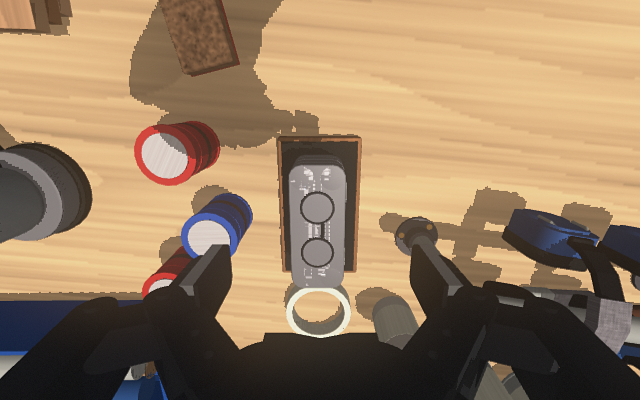

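```bash
python3 - <<'E'
from w import *
c=snap('side','sideF.png');o=bot.get_obs();print(o['time'],o['wrist_force']);print(bot.job_done())
E
```

```text
61.15 [0.14414972 0.59090558 0.95193905]
the job is handed in; nothing more can be done
None
```

View pics/sideF.png

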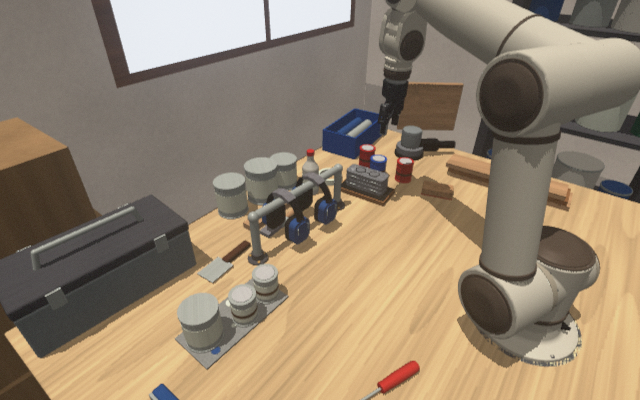

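The job is handed in at 61 s on the robot's clock. In the order asked, I stood both steel tins on the paint board, stacked the two cases that were out on the riser, and hung the two ear defenders over the rail.

**Last checks:**
- **Tins:** both are upright on the free part of the board.
- **Cases:** the last wrist picture shows the pile in the middle of the riser and lengthways along it, the two cases within about 3 mm of each other.
- **Ear defenders:** both hang straight down between the posts.
- **Everything else:** the other things on the bench and the red and blue look-alike tins look where they were in the pictures. I did not measure them.

**What went wrong or disagreed:**
- **Joint limit:** one turn towards the first case reached the last joint's limit and tilted the tool by 8°. I turned it back at height before grasping; about 1.5° stayed and did no harm.
- **Cameras:** the side camera's rays fell about 15 mm from the scene and wrist cameras' readings. I relied on the wrist camera.

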